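Free a left- or right-hand nut and take off the fume filter cover

TASK

The fume filter has to be changed: loosen the nut on the red unit's sloping deck - it may have a left-hand or a right-hand thread, so try both ways and feel which one gives - and turn it a full quarter turn until its tongue is well clear of the cover. Then swing the cover's lower end up by about 20 degrees or more with its lip still on the ledge, lift the lip off, and lay the cover, grip up, flat in the middle of the grey tray, without letting it fall. Leave everything else on the bench where it is.

Things in the scene. Friction and masses are not known exactly. Their poses are not given: they have to be found in the camera images.
- unit: Fume filter unit: red sheet-steel wedge fixed to the bench, 205 deep, 170 wide, about 55 high in front and 182 at the back. Its top is a deck that rises away from the robot at 32 degrees to level. Origin under its middle, x level towards the back, y across. Near the deck's lower end sits a nut; above it on the slope hangs a slotted cover. Unit and tray stand left and right, either way round.
- deck: The unit's sloping deck, 240 x 170. Origin on the nut's axis at the deck's surface; x up the slope (deck from -45 to 195), y across, z square out of the deck (32 degrees off vertical, towards the robot). In mm here: ledge strip x 113 to 123 and rest strip x 30 to 40, both 8 high, carry the cover; side guides 12 high at y = +-53; upper stop x 140 to 146, 12 high.
- nut (a joint): Nut angle, rad: 0 = tongue straight up the slope, over the cover's lower edge; grows counter-clockwise seen looking down on the deck. Starts tight within 0.08 of 0. Right- or left-hand thread, not marked, it varies: one way it stops hard by 0.15, the other way it turns with a steady drag of 0.1 N m as far as 1.6. Stays where left. From 1.2 either way the tongue is clear.
- nut_grip (a point): On the nut's axis, 44 mm above the deck, in the steel nut's black bar grip: 40 long, 9 thick, 24 tall (30 to 54 above the deck). Turns with the nut: x along the tongue (at +x, to 34 from the axis, 16 wide, 15.5 to 20.5 above the deck), y along the bar (square to the tongue), z along the turning axis, out of the deck.
- cover_grip (a point): Grasp point in the fin of the loose aluminium filter cover (plate 110 x 100 x 6, dark slots, 0.18 to 0.35 kg). x to its upper (lip) end, y across, z out of its outer face; hung, as the deck's axes, 72 up-slope of the nut's axis, 37 above the deck. In mm here: plate x -50 to 60, z -29 to -23; fin 10 thick in x, 42 in y, z -23 to 9; lip under the plate x 52 to 59, down to z = -36.
- cover_lip (a point): Corner where the lip (7 deep, 7 thick, 90 wide, along the upper end) meets the plate's underside, mid-width: 52 mm from the grip point towards the upper end and 29 below it. The hung lip hooks behind the ledge; the cover swings about this line. Axes as cover_grip.
- ledge (a point): Upper rear edge of the fixed ledge strip on the deck, mid-width, 8 mm above the deck; with the cover hung, cover_lip lies about 1 mm from it.
- tray_in (a point): Centre of the inner floor (4 mm above the bench) of the shallow grey open tray, 185 x 185 outside, 177 x 177 inside, walls 20 high, fixed to the bench, empty. Its x and y run along its sides, z up.
- reel: Bystander, leave alone: solder reel, a white spool 50 across, 32 tall, standing on its flange (mm). Origin at the centre of its underside.
- cutters: Bystander, leave alone: small side cutters lying flat, about 100 long, 45 wide, 10 high (mm). Origin at the centre of its underside.
- driver: Bystander, leave alone: screwdriver with a black handle, 160 long, lying (mm). Origin at the centre of its underside.
- flux: Bystander, leave alone: small flux jar, 44 across, 45 tall (mm). Origin at the centre of its underside.
- cleaner: Bystander, leave alone: tip-cleaner pot, an open dark steel cup 64 across, 45 tall (mm). Origin at the centre of its underside.
- board: Bystander, leave alone: small green circuit board 60 x 45, 12 high with its parts (mm). Origin at the centre of its underside.
- parts_box: Bystander, leave alone: clear parts box 90 x 60 x 30, open on top (mm). Origin at the centre of its underside.

How it is judged:
By the outcome, as a careful person would: the job done as asked, in the order asked, and still so for the second after the job is handed in, with the robot touching nothing.
It also fails if it takes over 54 s, if anything falls off the work surface, if the arm or the gripper's body presses on something with over 40 N, if the wrist force passes 120 N, or if a joint passes its speed limit or range.

ROBOT

A 6-joint arm with a two-finger parallel gripper is mounted at the origin on the work surface. World frame = base frame: x ahead of the robot, y to its left, z up, the work surface at z = 0. Lengths are in m, angles in degrees, forces in N, time in s.
With the tool pointing down it reaches from about 0.3 to 1 m from the base axis. Payload 5.1 kg.
Tool frame: the origin (TCP) lies midway between the tips of the shut fingers; the grasp point (between the pads) lies 19 mm behind it; z points along the fingers, y is the line along which they close (so a half turn about z gives the same grasp; the last joint's range is limited). The gripper opens to 95 mm and grips with 3 to 60 N. Pads are 20 mm wide; open, the fingers measure 119 mm over their backs; the gripper's body (75 mm by 180 mm) begins 59 mm behind the grasp point.
Start: joints at [-68.274, 7.093, 94.555, -0, 78.352, -4.733], TCP at [0.29, -0.582, 0.215] pointing down, gripper open.
Joint ranges: [-149.61, 149.61], [-58.7, 133.49], [1.44, 155.28], [-77.14, 257.14], [18.33, 153.61], [-166.67, 166.67]. Speed limits (degrees/s): [147.25, 147.25, 180, 180, 180, 180].

INTERFACE

Orientations are given as a 3x3 rotation matrix whose columns are the frame's x, y, z axes.
In Python, from plant import status, optics, ticket gives the robot as it stands.
- The arm moves only by the tool jog_arm, never from a script. Its argument "series" is a list of rows, each an object of numbers: "hand": the closure, from -1 (fully open) to 1 (shut); "x", "y", "z": the shift along the tool's x, y, z in mm; "ax", "ay", "az": the turn, a rotation vector about the tool's x, y, z in degrees. In form: [{"hand": .., "x": .., "y": .., "z": .., "ax": .., "ay": .., "az": ..}, ...]. A call has 1 to 5 rows; each row shifts and turns the commanded pose from where the row before left it, along the tool's axes as they then stand; what a row does not reach is not made up. A row lasts 1/10 s, in which the tool goes at most 50 mm and 8.59 degrees, less where a joint would pass 70% of its speed; a pose out of reach is approached as far as the arm can. A call is refused whole if a number of a shift passes 50 or a number of a turn 8.59, either way. A call with a gripper value outside its range is refused whole. The fingers move at their own pace and stop on an object; "newtons" is the grip in N (left out, the last holds). Time passes only in rows, so rows that do not move let the fingers close. It gives the time, the measured TCP pose, the force, the opening and the grip force at its end, in the units of the state.
- status.get_obs(): the state, without advancing time (a new reading comes with each control period).
- optics.read_camera(name): name is "scene" or "side" or "wrist"; returns a dict with "img" (384x512x3 uint8, blue, green, red), "mtx" (3x3 intrinsics, pixels), "distortion" ([k1, k2, p1, p2, k3] as OpenCV has them; the pictures are not rectified), "view" (4x4, takes a point from world to camera coordinates). Camera axes: x right, y up, looking along -z (the intrinsics and any distortion apply to the point x, -y, -z); pixel columns grow to the right and rows downward; lengths in m; the calibration is good to about 2 mm. A picture is of the moment at which its call begins. There is no depth.
- ticket.sign_off(): hands the job in; it is judged then, once.
The state is a dict: "time": time; "qpos": joint angles; "qvel": joint speeds; "tau": joint torques, N m; "tcp_pos": TCP position; "ee_rot": TCP orientation; "ft_force": force on the tool from outside, world axes, zero at the start; "torque": the same for the moment, N m; "gripper_width": finger opening in m; "grip_force": force on a finger pad.
Only numpy, scipy, OpenCV 4.12 (cv2) and the standard library are available. Lean on these libraries where they do the work, as an engineer would, in place of code of your own. Each camera call takes 0.05 s, during which the arm holds its last target. There are 200 camera calls.

## Working session

There is one attempt and no reset: what is moved stays moved. The work goes in short steps, Python scripts to look and compute and a tool call to move; the robot and the scene stay as the last step left them, time stands still between calls to the robot, and variables do not carry over. Pictures are saved under pics/ and viewed, at most 10 in all, crops included, and the job is handed in when it is done.

Besides the shell and the picture viewer there is one more tool, called after "Emit:" as name([rows], argument=value, ...), one row to a line, values as JSON. jog_arm: Moves the arm, as the interface text tells. Its arguments: {"type":"object","properties":{"series":{"type":"array"},"newtons":{"type":"number"}},"required":["series"]}

```bash
ls; mkdir -p pics; python3 - <<'E'
from plant import status, optics
import cv2,pickle
o=status.get_obs();print(o)
for n in("scene","side","wrist"):
    c=optics.read_camera(n);pickle.dump(c,open(f"{n}0.pkl","wb"));cv2.imwrite(f"pics/{n}0.png",c["img"]);print(n,c["mtx"].tolist(),c["distortion"],c["view"].tolist() if hasattr(c["view"],"tolist") else c["view"])
E
```

```text
pics
{'time': 0.0, 'qpos': array([-6.82745149e+01,  7.13380658e+00,  9.46321924e+01,  9.69600361e-05,
        7.83514241e+01, -4.73376249e+00]), 'qvel': array([-0.03896992, -0.0487813 , -0.1260687 ,  0.03634854,  0.03083754,
        0.06279219]), 'tau': array([-3.03138677e-04, -4.17596591e+01, -3.59932780e+01,  7.74730230e-02,
        4.91174078e-02, -1.35888167e-04]), 'tcp_pos': array([ 0.28934414, -0.58134582,  0.21340303]), 'ee_rot': array([[ 8.95251718e-01,  4.45560085e-01, -7.57073315e-04],
       [ 4.45560695e-01, -8.95249708e-01,  1.90445840e-03],
       [ 1.70780980e-04, -2.04229176e-03, -9.99997900e-01]]), 'ft_force': array([0.39342158, 1.20858293, 0.37114586]), 'torque': array([ 0.04234621,  0.03094252, -0.00479332]), 'grip_force': 0.0, 'gripper_width': 0.09525439888128473}
scene [[371.93897983224645, 0.0, 252.68352532758263], [0.0, 371.93897983224645, 197.77830485366917], [0.0, 0.0, 1.0]] [-0.08565686  0.          0.          0.          0.        ] [[0.1867403979991469, 0.9822782438765129, 0.016046038825661562, -0.1972362101369698], [-0.577590960797735, 0.0965640127293588
[... 359 characters left out ...]
420751, 0.0007185508979366671, 0.5548509995263066], [0.2943038634223918, -0.6041269488287689, 0.7405510554131267, -0.1844082482955342], [-0.3233644400588799, 0.6662220507415646, 0.6719997157820168, -0.814531507934066], [0.0, 0.0, 0.0, 1.0]]
wrist [[337.69202739123267, 0.0, 258.02212033160714], [0.0, 337.69202739123267, 187.78431677457752], [0.0, 0.0, 1.0]] [-0.06761356  0.          0.          0.          0.        ] [[0.4460359583945259, -0.8950134801436385, -0.0016715801659729823, -0.6496127298163377], [0.8691753965769399, 0.433603401320666, -0.2377440227397323, 0.026873943575111515], [0.21350890802118194, 0.10458948668161666, 0.971326405216743, -0.38896425167813253], [0.0, 0.0, 0.0, 1.0]]
```

View pics/scene0.png

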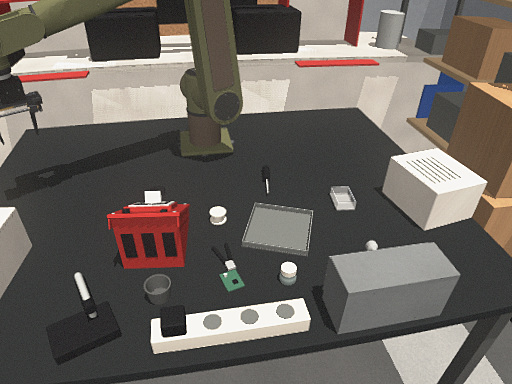

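View pics/side0.png

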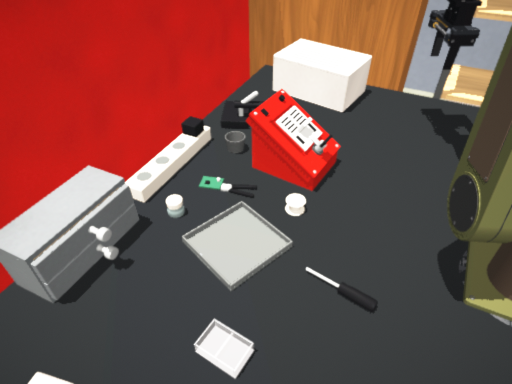

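The scene view shows the unit at (150,235) from behind, with the tray at (278,228) to the robot's left. The side view shows the deck with the cover at (300,128), the nut near (320,148) and the tray at (237,242).

```bash
cat > h.py <<'E'
import numpy as np,cv2
F=np.diag([1.,-1,-1])
def ray(c,uv):
    uv=np.array(uv,float).reshape(-1,1,2)
    n=cv2.undistortPoints(uv,np.array(c["mtx"]),np.array(c["distortion"])).reshape(-1,2)
    V=np.array(c["view"]);R=V[:3,:3]
    d=(F@np.c_[n,np.ones(len(n))].T).T@R
    return -R.T@V[:3,3],d/np.linalg.norm(d,axis=1)[:,None]
def plane(c,uv,z=0,n=(0,0,1),p=None):
    o,d=ray(c,uv);n=np.array(n,float);p=np.array([0,0,z]) if p is None else np.array(p)
    return o+d*(((p-o)@n)/(d@n))[:,None]
def proj(c,P):
    V=np.array(c["view"]);P=np.atleast_2d(P)
    q=(F@(V[:3,:3]@P.T+V[:3,3:])).T
    return cv2.projectPoints(q,np.zeros(3),np.zeros(3),np.array(c["mtx"]),np.array(c["distortion"]))[0].reshape(-1,2)
def tri(*cu):
    A=np.zeros((3,3));b=np.zeros(3)
    for c,uv in cu:
        o,d=ray(c,uv);M=np.eye(3)-np.outer(d[0],d[0]);A+=M;b+=M@o
    return np.linalg.solve(A,b)
E
python3 - <<'E'
import pickle,cv2
from h import *
c=pickle.load(open("side0.pkl","rb"));s=pickle.load(open("scene0.pkl","rb"))
a=cv2.resize(c["img"][80:195,225:350],None,fx=5,fy=5,interpolation=cv2.INTER_CUBIC)
cv2.imwrite("pics/a.png",a)
b=cv2.resize(s["img"][180:280,100:200],None,fx=5,fy=5,interpolation=cv2.INTER_CUBIC)
cv2.imwrite("pics/b.png",b)
# tray top outer rim from both views
for cc,pts in((c,[(183,241),(241,203),(292,243),(235,285)]),(s,[(249,205),(313,207),(309,252),(242,247)])):
    P=plane(cc,pts,0.02);print(P.round(3),P.mean(0).round(4))
print(plane(s,[(122,267),(185,265)]).round(3))
E
```

```text
[[0.7   0.23  0.02 ]
 [0.64  0.058 0.02 ]
 [0.471 0.125 0.02 ]
 [0.534 0.283 0.02 ]] [0.5863 0.174  0.02  ]
[[0.486 0.096 0.02 ]
 [0.529 0.291 0.02 ]
 [0.719 0.218 0.02 ]
 [0.669 0.044 0.02 ]] [0.6004 0.1624 0.02  ]
[[ 0.671 -0.277  0.   ]
 [ 0.691 -0.112  0.   ]]
```

View pics/a.png

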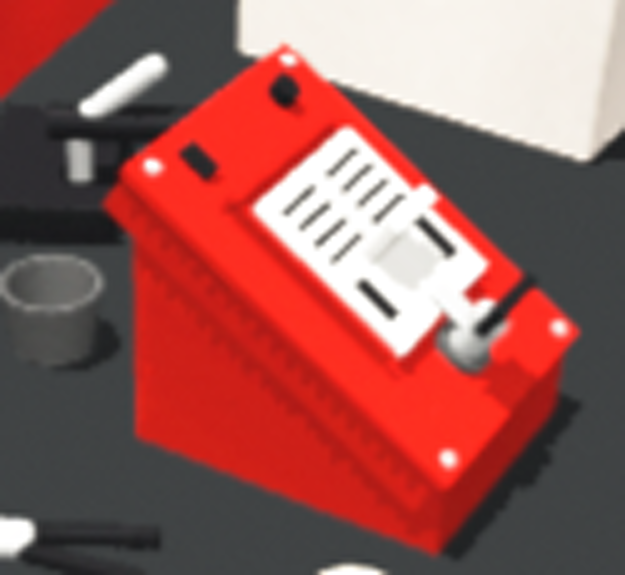

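View pics/b.png

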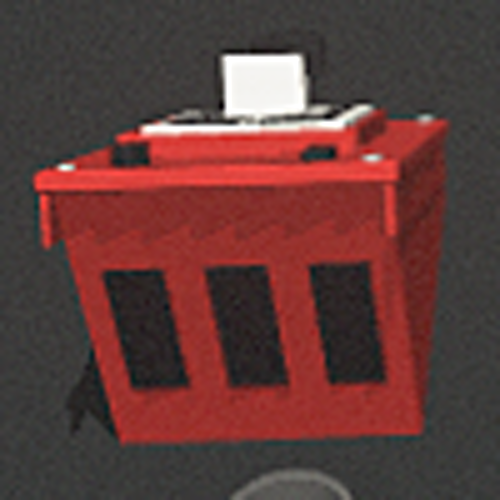

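The crops show the deck's screws, seen in crop pixels. Side view: (152,166), (288,60), (448,458), (560,327). Scene view: (373,157), (65,167), (428,119). In the side view the cover's corners are at (350,127), (252,208), (402,358), (487,265), and the tongue lies on the cover's lower edge with the black bar across it.

```bash
python3 - <<'E'
import pickle
from h import *
from scipy.optimize import least_squares
c=pickle.load(open("side0.pkl","rb"));s=pickle.load(open("scene0.pkl","rb"))
S=lambda u,v:(u/5+225-.4,v/5+80-.4)
T=lambda u,v:(u/5+100-.4,v/5+180-.4)
for a,b in(((152,166),(373,157)),((288,60),(65,167)),((448,458),(428,119))): 
    print(tri((c,S(*a)),(s,T(*b))).round(4))
a=np.radians(32)
def D(p,yaw):
    X=np.array([np.cos(a),0,np.sin(a)]);Z=np.array([-np.sin(a),0,np.cos(a)]);R=np.c_[X,[0,1,0],Z]
    Y=np.array([[np.cos(yaw),-np.sin(yaw),0],[np.sin(yaw),np.cos(yaw),0],[0,0,1]]);return Y@R
cov=[(132,-50,14),(132,50,14),(22,50,14),(22,-50,14)];cs=[S(350,127),S(252,208),S(402,358),S(487,265)]
un=np.array([(.1025,.085,0),(-.1025,.085,0)]) ;us=[S(135,437),S(437,553)]
def f(q):
    R=D(0,q[3]);P=q[:3]+np.array(cov)/1e3@R.T
    r=[(proj(c,P)-cs).ravel()]
    return np.concatenate(r)
r=least_squares(f,[.5,-.2,.079,0]);print(r.x.round(4),np.degrees(r.x[3]),r.fun.round(1))
print("bottom",plane(c,us),plane(s,[T(121,442),T(421,434)]))
# fixed height
g=lambda q:f([q[0],q[1],.0788,q[2]])
r=least_squares(g,[.5,-.2,0]);print(r.x.round(4),np.degrees(r.x[2]),r.fun.round(1))
q=[r.x[0],r.x[1],.0788,r.x[2]]
E
```

```text
[ 0.6863 -0.1205  0.1778]
[ 0.6699 -0.2642  0.1771]
[ 0.5011 -0.0978  0.0616]
[ 0.5169 -0.154   0.088  -0.13  ] -7.447863943153451 [-0.5  0.   0.2 -0.3  0.1 -0.3  0.2  0.7]
bottom [[ 6.94975026e-01 -1.12042052e-01  1.11022302e-16]
 [ 4.98997115e-01 -9.19138856e-02  0.00000000e+00]] [[ 0.67561934 -0.2716269   0.        ]
 [ 0.69508994 -0.11557277  0.        ]]
[ 0.5217 -0.1678 -0.1335] -7.65117583842164 [-0.3  0.4  0.6 -0.2 -0.1 -0.7 -0.1  0.7]
```

```bash
cat >> h.py <<'E'
import json
from scipy.spatial.transform import Rotation as Ro
A32=np.radians(32)
def deckR(yaw):  # degrees
    X=[np.cos(A32),0,np.sin(A32)];Z=[-np.sin(A32),0,np.cos(A32)]
    return Ro.from_euler('z',yaw,degrees=True).as_matrix()@np.c_[X,[0,1,0],Z]
def toolR(D): return np.c_[D[:,1],D[:,0],-D[:,2]]
def plan(o,p,R,n,hand):
    p0,R0=np.array(o["tcp_pos"]),np.array(o["ee_rot"]);w=Ro.from_matrix(R0.T@R).as_rotvec(degrees=True)
    k=[]
    for i in range(n):
        Ri=R0@Ro.from_rotvec(w*i/n,degrees=True).as_matrix()
        d=Ri.T@(np.array(p)-p0)/n*1e3
        k.append(dict(hand=hand,**{a:float(round(v,1)) for a,v in zip(("x","y","z","ax","ay","az"),[*d,*(w/n)])}))
    for i in range(0,n,5):print(json.dumps(k[i:i+5]))
E
python3 - <<'E'
from h import *
from plant import status
o=status.get_obs();D=deckR(-7.2);p=np.array([.522,-.17,.0788])+.165*D[:,2];print(p)
plan(o,p,toolR(D),15,0.2)
E
```

```text
[ 0.43525279 -0.15904128  0.21872794]
[{"hand": 0.2, "x": 21.3, "y": -20.9, "z": -0.3, "ax": -2.0, "ay": 1.0, "az": -3.7}, {"hand": 0.2, "x": 22.5, "y": -19.5, "z": -0.6, "ax": -2.0, "ay": 1.0, "az": -3.7}, {"hand": 0.2, "x": 23.8, "y": -18.0, "z": -0.8, "ax": -2.0, "ay": 1.0, "az": -3.7}, {"hand": 0.2, "x": 24.9, "y": -16.4, "z": -1.0, "ax": -2.0, "ay": 1.0, "az": -3.7}, {"hand": 0.2, "x": 25.9, "y": -14.7, "z": -1.0, "ax": -2.0, "ay": 1.0, "az": -3.7}]
[{"hand": 0.2, "x": 26.8, "y": -13.0, "z": -1.0, "ax": -2.0, "ay": 1.0, "az": -3.7}, {"hand": 0.2, "x": 27.6, "y": -11.2, "z": -0.9, "ax": -2.0, "ay": 1.0, "az": -3.7}, {"hand": 0.2, "x": 28.3, "y": -9.4, "z": -0.8, "ax": -2.0, "ay": 1.0, "az": -3.7}, {"hand": 0.2, "x": 28.8, "y": -7.6, "z": -0.6, "ax": -2.0, "ay": 1.0, "az": -3.7}, {"hand": 0.2, "x": 29.2, "y": -5.7, "z": -0.3, "ax": -2.0, "ay": 1.0, "az": -3.7}]
[{"hand": 0.2, "x": 29.5, "y": -3.8, "z": 0.1, "ax": -2.0, "ay": 1.0, "az": -3.7}, {"hand": 0.2, "x": 29.7, "y": -2.0, "z": 0.6, "ax": -2.0, "ay": 1.0, "az": -3.7}, {"hand": 0.2, "x": 29.8, "y": -0.1, "z": 1.1, "ax": -2.0, "ay": 1.0, "az": -3.7}, {"hand": 0.2, "x": 29.7, "y": 1.8, "z": 1.6, "ax": -2.0, "ay": 1.0, "az": -3.7}, {"hand": 0.2, "x": 29.5, "y": 3.6, "z": 2.3, "ax": -2.0, "ay": 1.0, "az": -3.7}]
```

Emit:
jog_arm([
  {"hand": 0.15,"x": 21.3,"y": -21,"z": -0.3,"ax": -2,"ay": 1,"az": -3.7},
  {"hand": 0.15,"x": 22.5,"y": -19.5,"z": -0.6,"ax": -2,"ay": 1,"az": -3.7},
  {"hand": 0.15,"x": 24,"y": -18,"z": -0.8,"ax": -2,"ay": 1,"az": -3.7},
  {"hand": 0.15,"x": 25,"y": -16.5,"z": -1,"ax": -2,"ay": 1,"az": -3.7},
  {"hand": 0.15,"x": 26,"y": -14.7,"z": -1,"ax": -2,"ay": 1,"az": -3.7},
])

```text
time: 0.65
tcp_pos: [0.3384, -0.4391, 0.2154]
ee_rot: [[0.7, 0.693, 0.172], [0.712, -0.697, -0.09], [0.058, 0.185, -0.981]]
ft_force: [0.1, -0.5, 1.1]
gripper_width: 0.0606
grip_force: 0.0
```

Emit:
jog_arm([
  {"hand": 0.15,"x": 27,"y": -13,"z": -1,"ax": -2,"ay": 1,"az": -3.7},
  {"hand": 0.15,"x": 27.5,"y": -11,"z": -1,"ax": -2,"ay": 1,"az": -3.7},
  {"hand": 0.15,"x": 28.3,"y": -9.5,"z": -0.8,"ax": -2,"ay": 1,"az": -3.7},
  {"hand": 0.15,"x": 29,"y": -7.5,"z": -0.6,"ax": -2,"ay": 1,"az": -3.7},
  {"hand": 0.15,"x": 29,"y": -5.7,"z": -0.3,"ax": -2,"ay": 1,"az": -3.7},
])

```text
time: 1.15
tcp_pos: [0.3866, -0.2982, 0.2161]
ee_rot: [[0.428, 0.831, 0.357], [0.902, -0.415, -0.117], [0.051, 0.372, -0.927]]
ft_force: [0.4, 0.5, 0.6]
gripper_width: 0.0405
grip_force: 0.0
```

Emit:
jog_arm([
  {"hand": 0.15,"x": 29.5,"y": -4,"z": 0,"ax": -2,"ay": 1,"az": -3.7},
  {"hand": 0.15,"x": 29.7,"y": -2,"z": 0.6,"ax": -2,"ay": 1,"az": -3.7},
  {"hand": 0.15,"x": 29.8,"y": 0,"z": 1,"ax": -2,"ay": 1,"az": -3.7},
  {"hand": 0.15,"x": 29.7,"y": 1.8,"z": 1.6,"ax": -2,"ay": 1,"az": -3.7},
  {"hand": 0.15,"x": 29.5,"y": 3.6,"z": 2.3,"ax": -2,"ay": 1,"az": -3.7},
])

```text
time: 1.65
tcp_pos: [0.4341, -0.1572, 0.2159]
ee_rot: [[0.116, 0.841, 0.528], [0.993, -0.088, -0.078], [-0.019, 0.534, -0.845]]
ft_force: [0.2, -0.4, 0.1]
gripper_width: 0.0401
grip_force: 0.0
```

```bash
python3 - <<'E'
from h import *
from plant import status,optics
import pickle
c=optics.read_camera("wrist");o=status.get_obs();pickle.dump((c,o),open("w1.pkl","wb"));cv2.imwrite("pics/w1.png",c["img"])
print(o["time"],o["tcp_pos"],o["qpos"].round(1),o["gripper_width"],o["ee_rot"].round(3).tolist())
D=deckR(-7.2);N=np.array([.522,-.17,.0788])
P=N+np.array([(0,0,54),(0,20,54),(0,-20,54),(34,0,20.5),(132,50,14),(132,-50,14),(22,50,14),(22,-50,14)])/1e3@D.T
print(proj(c,P).round(0).tolist())
E
```

```text
1.7 [ 0.43421147 -0.15415905  0.21479604] [-35.4 -41.8 137.1  17.1  56.7 -35.1] 0.04054604528516668 [[0.111, 0.842, 0.529], [0.994, -0.085, -0.073], [-0.017, 0.534, -0.846]]
[[260.0, 186.0], [261.0, 163.0], [260.0, 209.0], [296.0, 178.0], [401.0, 127.0], [389.0, 226.0], [285.0, 124.0], [281.0, 225.0]]
```

View pics/w1.png

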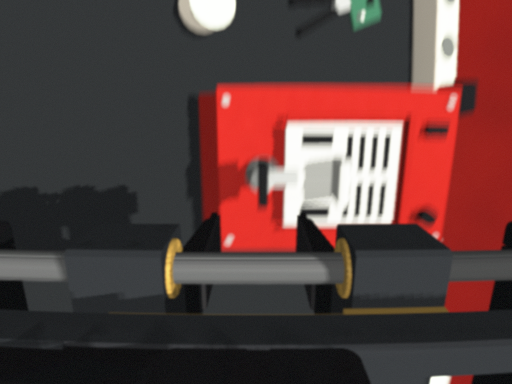

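The wrist view shows the black bar at about (263,183) and the tongue pointing to the cover. The cover's corners are at (285,121), (404,122), (282,228) and (395,226), within a few pixels of my prediction. I'll refine from the masks.

```bash
cat >> h.py <<'E'
COV=np.array([(22,50,14),(132,50,14),(132,-50,14),(22,-50,14)])/1e3
def quad(m):
    cs,_=cv2.findContours(m,cv2.RETR_EXTERNAL,cv2.CHAIN_APPROX_NONE);k=max(cs,key=cv2.contourArea)
    h=cv2.convexHull(k)
    for e in np.arange(.01,.2,.005):
        q=cv2.approxPolyDP(h,e*cv2.arcLength(h,True),True)
        if len(q)<=4:return q.reshape(-1,2).astype(float)
E
python3 - <<'E'
from h import *
import pickle
from scipy.optimize import least_squares
c,o=pickle.load(open("w1.pkl","rb"));s=pickle.load(open("side0.pkl","rb"))
hsv=cv2.cvtColor(c["img"],cv2.COLOR_BGR2HSV)
m=((hsv[...,1]<70)&(hsv[...,2]>140)).astype(np.uint8)*255;m[:,:281]=0;m[:,425:]=0;m[:105]=0;m[240:]=0
m=cv2.morphologyEx(m,cv2.MORPH_CLOSE,np.ones((9,9)))
q=quad(m);print(q.tolist())
W=np.array([q[np.argmin(abs(q-p).sum(1))] for p in [(285,121),(404,122),(395,226),(282,228)]])
g=c["img"].max(2).copy();b=((g<60).astype(np.uint8));b[:,:250]=0;b[:,275:]=0;b[:150]=0;b[212:]=0
y,x=np.nonzero(b);r=cv2.minAreaRect(np.c_[x,y].astype(np.float32));print("bar",x.mean(),y.mean(),r)
Sd=np.array([(402,358),(252,208),(350,127),(487,265)])/5+[224.6,79.6]
def f(v,parts=False):
    D=deckR(v[3]*100);P=v[:3]+COV@D.T
    return np.r_[(proj(c,P)-W).ravel(),(proj(s,P)-Sd).ravel()*2,(proj(c,v[:3]+D@[0,0,.054])-r[0]).ravel(),(v[2]-.0788)*500]
r_=least_squares(f,[.522,-.17,.0788,-.07]);v=r_.x;print(v.round(4),r_.fun.round(1))
E
```

```text
[[401.0, 123.0], [390.0, 223.0], [284.0, 226.0], [289.0, 122.0]]
bar 262.3284671532847 181.31386861313868 ((262.5, 182.5), (41.0, 7.0), 90.0)
[ 0.523  -0.1678  0.08   -0.0703] [-3.1 -0.6  1.4  1.1  0.6  1.3 -1.7 -2.8 -0.8 -2.2  0.1 -0.9 -2.2  0.1
 -1.4  0.3 -0.7  1.3  0.6]
```

```bash
cat >> h.py <<'E'
N=np.array([.523,-.168,.0795]);YAW=-7.0;DK=deckR(YAW);TR=toolR(DK)
dk=lambda *p:N+DK@(np.array(p)/1e3)
E
python3 - <<'E'
from h import *
from plant import status
plan(status.get_obs(),dk(0,0,65),TR,4,0.15)
E
```

```text
[{"hand": 0.15, "x": -0.5, "y": 1.0, "z": 24.3, "ax": 0.1, "ay": 0.1, "az": 0.3}, {"hand": 0.15, "x": -0.6, "y": 1.0, "z": 24.3, "ax": 0.1, "ay": 0.1, "az": 0.3}, {"hand": 0.15, "x": -0.6, "y": 1.1, "z": 24.3, "ax": 0.1, "ay": 0.1, "az": 0.3}, {"hand": 0.15, "x": -0.7, "y": 1.1, "z": 24.3, "ax": 0.1, "ay": 0.1, "az": 0.3}]
```

Emit:
jog_arm([
  {"hand": 0.15,"x": -0.6,"y": 1,"z": 24,"ax": 0.1,"ay": 0.1,"az": 0.3},
  {"hand": 0.15,"x": -0.6,"y": 1,"z": 24,"ax": 0.1,"ay": 0.1,"az": 0.3},
  {"hand": 0.15,"x": -0.6,"y": 1,"z": 24,"ax": 0.1,"ay": 0.1,"az": 0.3},
  {"hand": 0.15,"x": -0.6,"y": 1,"z": 24,"ax": 0.1,"ay": 0.1,"az": 0.3},
  {"hand": 0.15},
])

```text
invalid input at $.series[4]: expected keys hand, x, y, z, ax, ay, az
```

```bash
python3 - <<'E'
from h import *
from plant import status,optics
import pickle
c=optics.read_camera("wrist");o=status.get_obs();pickle.dump((c,o),open("w2.pkl","wb"));cv2.imwrite("pics/w2.png",c["img"])
print((DK.T@(o["tcp_pos"]-N)*1e3).round(1))
print(proj(c,[dk(0,0,54),dk(0,20,54),dk(0,-20,54),dk(34,0,20.5)]+[dk(*(p*1e3)) for p in COV]+[dk(72,0,46)]).round(0).tolist())
plan(o,dk(0,0,28),TR,2,0.15)
E
```

```text
[ -4.5   1.2 162.5]
[[262.0, 188.0], [263.0, 165.0], [262.0, 211.0], [298.0, 180.0], [287.0, 126.0], [403.0, 129.0], [391.0, 228.0], [283.0, 227.0], [344.0, 187.0]]
[{"hand": 0.15, "x": 0.1, "y": 2.0, "z": 67.3, "ax": 0.1, "ay": 0.3, "az": 0.5}, {"hand": 0.15, "x": -0.3, "y": 2.1, "z": 67.3, "ax": 0.1, "ay": 0.3, "az": 0.5}]
```

View pics/w2.png

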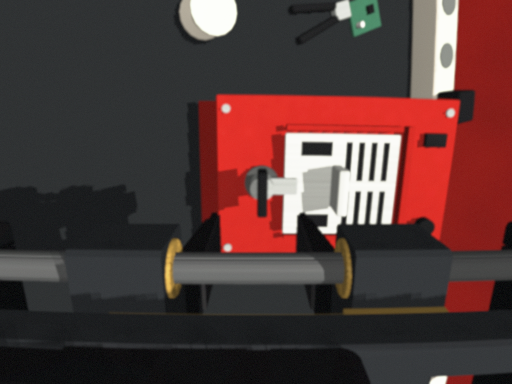

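The move was refused for missing keys. This picture is settled where the last was taken moving: the bar is at (262,193) and the cover's corners are at (284,131), (402,134), (392,234) and (282,232), about 5 px lower than predicted. I'll refit.

```bash
python3 - <<'E'
from h import *
import pickle
from scipy.optimize import least_squares
c,o=pickle.load(open("w2.pkl","rb"));s=pickle.load(open("side0.pkl","rb"))
hsv=cv2.cvtColor(c["img"],cv2.COLOR_BGR2HSV)
m=((hsv[...,1]<70)&(hsv[...,2]>140)).astype(np.uint8)*255;m[:,:282]=0;m[:,425:]=0;m[:115]=0;m[245:]=0
m=cv2.morphologyEx(m,cv2.MORPH_CLOSE,np.ones((9,9)))
q=quad(m);print(q.tolist())
W=np.array([q[np.argmin(abs(q-p).sum(1))] for p in [(284,131),(402,134),(392,234),(282,232)]])
b=((c["img"].max(2)<60).astype(np.uint8));b[:,:254]=0;b[:,272:]=0;b[:160]=0;b[220:]=0
y,x=np.nonzero(b);r=cv2.minAreaRect(np.c_[x,y].astype(np.float32));print("bar",r)
Sd=np.array([(402,358),(252,208),(350,127),(487,265)])/5+[224.6,79.6]
for ws in(0,1):
  def f(v):
    D=deckR(v[3]*100);P=v[:3]+COV@D.T
    return np.r_[(proj(c,P)-W).ravel(),(proj(s,P)-Sd).ravel()*2*ws,2*(proj(c,v[:3]+D@[0,0,.054])-r[0]).ravel(),(v[2]-.0788)*500]
  r_=least_squares(f,[.522,-.17,.0788,-.07]);v=r_.x;print(v.round(4),r_.fun.round(1))
E
```

```text
[[400.0, 135.0], [390.0, 223.0], [283.0, 233.0], [286.0, 133.0]]
bar ((262.0, 192.0), (46.0, 8.0), 90.0)
[ 0.5257 -0.1736  0.0747 -0.0581] [-0.7 -2.4 -0.5 -3.6 -0.8  5.9  0.2 -3.6 -0.  -0.  -0.   0.  -0.   0.
 -0.   0.   1.1  1.9 -2. ]
[ 0.524  -0.1727  0.0766 -0.0623] [-0.8 -2.7  0.3 -3.2 -0.6  7.  -0.5 -3.1  0.  -2.   0.8  0.  -2.6  0.9
 -1.7  0.4 -0.1  1.5 -1.1]
```

```bash
python3 - <<'E'
from h import *
import pickle
from scipy.optimize import least_squares
c,o=pickle.load(open("w2.pkl","rb"));s=pickle.load(open("side0.pkl","rb"))
W=np.array([(285.5,132),(401,135),(391.5,234),(282.5,233)])
Sd=np.array([(402,358),(252,208),(350,127),(487,265)])/5+[224.6,79.6]
for ws in(0,1,2):
  def f(v):
    D=deckR(v[3]*100);P=v[:3]+COV@D.T
    return np.r_[(proj(c,P)-W).ravel(),(proj(s,P)-Sd).ravel()*ws,2*(proj(c,v[:3]+D@[0,0,.054])-(262,192)).ravel(),(v[2]-.0788)*500]
  r_=least_squares(f,[.522,-.17,.0788,-.07]);v=r_.x;print(v.round(4),r_.fun.round(1))
N=np.array([.523,-.1725,.0785]);D=TR;plan(o,N+DK[:,2]*.065,TR,4,.15)
E
sed -i 's/^N=np.array(\[.*\]);Y/N=np.array([.523,-.1725,.0785]);Y/' h.py; grep ^N= h.py
```

```text
[ 0.5223 -0.1724  0.0793 -0.0772] [ 1.1 -1.3  1.2 -0.2 -2.  -0.2 -0.8 -1.6  0.  -0.   0.  -0.   0.  -0.
  0.  -0.   0.1  1.5  0.2]
[ 0.523  -0.1727  0.0784 -0.0764] [ 1.1 -1.2  0.7 -0.3 -2.3 -0.6 -0.7 -1.8  0.1 -1.6  0.9 -1.  -0.1 -0.3
  0.  -0.2  0.2  1.3 -0.2]
[ 0.5235 -0.1729  0.0774 -0.0757] [ 0.9 -1.1  0.1 -0.4 -2.7 -1.  -0.8 -2.1 -0.2 -2.8  1.4 -1.5 -0.6 -0.1
 -0.4  0.1  0.1  1.1 -0.7]
[{"hand": 0.15, "x": -1.2, "y": 1.0, "z": 24.7, "ax": 0.0, "ay": 0.2, "az": 0.2}, {"hand": 0.15, "x": -1.2, "y": 1.0, "z": 24.7, "ax": 0.0, "ay": 0.2, "az": 0.2}, {"hand": 0.15, "x": -1.3, "y": 1.1, "z": 24.7, "ax": 0.0, "ay": 0.2, "az": 0.2}, {"hand": 0.15, "x": -1.4, "y": 1.1, "z": 24.7, "ax": 0.0, "ay": 0.2, "az": 0.2}]
N=np.array([.523,-.1725,.0785]);YAW=-7.0;DK=deckR(YAW);TR=toolR(DK)
```

Consistent now (yaw about -7.4). Going down to 65 mm above the deck.

Emit:
jog_arm([
  {"hand": 0.15,"x": -1.2,"y": 1,"z": 24.5,"ax": 0,"ay": 0.2,"az": 0.2},
  {"hand": 0.15,"x": -1.2,"y": 1,"z": 24.5,"ax": 0,"ay": 0.2,"az": 0.2},
  {"hand": 0.15,"x": -1.3,"y": 1,"z": 24.5,"ax": 0,"ay": 0.2,"az": 0},
  {"hand": 0.15,"x": -1.3,"y": 1,"z": 24.5,"ax": 0,"ay": 0,"az": 0},
  {"hand": 0.15,"x": 0,"y": 0,"z": 0,"ax": 0,"ay": 0,"az": 0},
])

```text
time: 2.25
tcp_pos: [0.4874, -0.1705, 0.1313]
ee_rot: [[0.119, 0.844, 0.523], [0.993, -0.1, -0.065], [-0.003, 0.527, -0.85]]
ft_force: [-0.1, 1.0, -0.8]
gripper_width: 0.0405
grip_force: 0.0
```

```bash
sed -i 's/YAW=-7.0/YAW=-7.4/' h.py; python3 - <<'E'
from h import *
from plant import status,optics
import pickle
c=optics.read_camera("wrist");o=status.get_obs();pickle.dump((c,o),open("w3.pkl","wb"));cv2.imwrite("pics/w3.png",c["img"])
print((DK.T@(o["tcp_pos"]-N)*1e3).round(1))
print(proj(c,[dk(0,0,54),dk(0,20,54),dk(0,-20,54),dk(34,0,20.5)]+[dk(*(p*1e3)) for p in COV]+[dk(72,0,46)]).round(0).tolist())
plan(o,dk(0,0,28),TR,2,0.15)
E
```

```text
[-0.9 -2.8 65.1]
[[262.0, 222.0], [262.0, 187.0], [261.0, 255.0], [313.0, 206.0], [297.0, 128.0], [463.0, 131.0], [442.0, 270.0], [291.0, 270.0], [384.0, 219.0]]
[{"hand": 0.15, "x": 1.4, "y": 0.5, "z": 18.5, "ax": -0.0, "ay": -0.1, "az": 0.3}, {"hand": 0.15, "x": 1.4, "y": 0.4, "z": 18.5, "ax": -0.0, "ay": -0.1, "az": 0.3}]
```

View pics/w3.png

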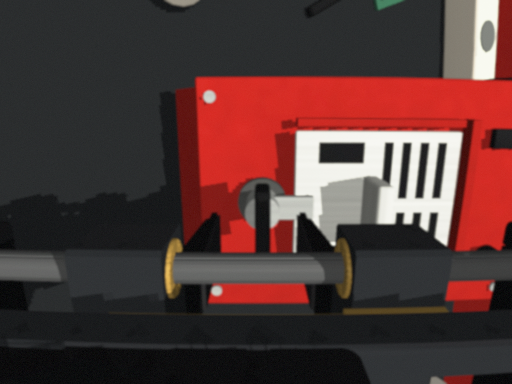

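The bar sits midway between the fingers at (262,184), and the cover corner at (296,129) matches the prediction. Going down to grip.

Emit:
jog_arm([
  {"hand": 0.15,"x": 1.4,"y": 0.5,"z": 18.5,"ax": 0,"ay": 0,"az": 0.3},
  {"hand": 0.15,"x": 1.4,"y": 0.5,"z": 18.5,"ax": 0,"ay": 0,"az": 0.3},
  {"hand": 0.15,"x": 0,"y": 0,"z": 0,"ax": 0,"ay": 0,"az": 0},
])

```text
time: 2.6
tcp_pos: [0.5088, -0.1706, 0.1038]
ee_rot: [[0.127, 0.841, 0.527], [0.992, -0.108, -0.067], [0.001, 0.531, -0.847]]
ft_force: [-0.7, -1.3, 0.1]
gripper_width: 0.0403
grip_force: 0.0
```

Emit:
jog_arm([
  {"hand": 1,"x": 0,"y": 0,"z": 0,"ax": 0,"ay": 0,"az": 0},
  {"hand": 1,"x": 0,"y": 0,"z": 0,"ax": 0,"ay": 0,"az": 0},
  {"hand": 1,"x": 0,"y": 0,"z": 0,"ax": 0,"ay": 0,"az": 0},
  {"hand": 1,"x": 0,"y": 0,"z": 0,"ax": 0,"ay": 0,"az": 0},
], newtons=25)

```text
time: 3.0
tcp_pos: [0.5075, -0.1704, 0.1038]
ee_rot: [[0.126, 0.842, 0.525], [0.992, -0.107, -0.067], [-0.0, 0.529, -0.848]]
ft_force: [-10.3, 1.4, 3.3]
gripper_width: 0.0197
grip_force: 25.0
```

```bash
cat > st.py <<'E'
from h import *
from plant import status
o=status.get_obs();print(o["time"],(DK.T@(o["tcp_pos"]-N)*1e3).round(1),Ro.from_matrix(TR.T@o["ee_rot"]).as_rotvec(degrees=True).round(1),"F",(DK.T@o["ft_force"]).round(1),"M",(DK.T@o["torque"]).round(2),o["gripper_width"],o["grip_force"],o["qpos"].round(0))
E
python3 st.py
```

```text
3.0 [ 0.2  0.  29.8] [ 0.   0.1 -0.2] F [-7.   0.   8.3] M [-0.28  1.66 -0.03] 0.019678049180072744 25.007014274597168 [-31. -20. 135.  21.  37. -37.]
```

Emit:
jog_arm([
  {"hand": 1,"x": 0,"y": 0,"z": 0,"ax": 0,"ay": 0,"az": 0},
  {"hand": 1,"x": 0,"y": 0,"z": 0,"ax": 0,"ay": 0,"az": 0},
  {"hand": 1,"x": 0,"y": 0,"z": 0,"ax": 0,"ay": 0,"az": 0},
])

```text
time: 3.3
tcp_pos: [0.5075, -0.1704, 0.1038]
ee_rot: [[0.126, 0.842, 0.525], [0.992, -0.107, -0.067], [-0.0, 0.529, -0.848]]
ft_force: [-11.3, -0.3, 3.3]
gripper_width: 0.0194
grip_force: 25.0
```

```bash
python3 st.py
```

```text
3.3 [ 0.1  0.1 29.8] [ 0.   0.1 -0.1] F [-7.7 -1.8  8.7] M [-0.34  1.64 -0.  ] 0.019398541822086786 25.005170702934265 [-31. -20. 135.  21.  37. -37.]
```

The width is 19 mm for a 9 mm bar and the tool is pushed down-slope, so only the lower finger is on the bar. I'll shift the tool that way.

Emit:
jog_arm([
  {"hand": 1,"x": 0,"y": -2,"z": 0,"ax": 0,"ay": 0,"az": 0},
  {"hand": 1,"x": 0,"y": -1,"z": 0,"ax": 0,"ay": 0,"az": 0},
  {"hand": 1,"x": 0,"y": 0,"z": 0,"ax": 0,"ay": 0,"az": 0},
])

```text
time: 3.6
tcp_pos: [0.5071, -0.1705, 0.1039]
ee_rot: [[0.127, 0.839, 0.53], [0.992, -0.108, -0.068], [-0.0, 0.534, -0.846]]
ft_force: [-0.0, 2.0, 0.9]
gripper_width: 0.0192
grip_force: 25.0
```

```bash
python3 st.py; python3 - <<'E'
from h import *
from plant import optics
c=optics.read_camera("side");w=optics.read_camera("wrist")
cv2.imwrite("pics/m1.png",np.hstack([cv2.resize(c["img"][90:180,260:360],(500,450),interpolation=cv2.INTER_CUBIC),w["img"][190:330,180:340].repeat(2,0).repeat(2,1)[:280,:300] if 0 else cv2.resize(w["img"][150:330,200:320],(300,450))]))
E
```

```text
3.6 [-0.1 -0.  30. ] [-0.3  0.  -0.1] F [0.2 2.  0.9] M [ 0.21  0.25 -0.08] 0.019159895563019433 25.00442683696747 [-31. -21. 135.  21.  37. -38.]
```

View pics/m1.png

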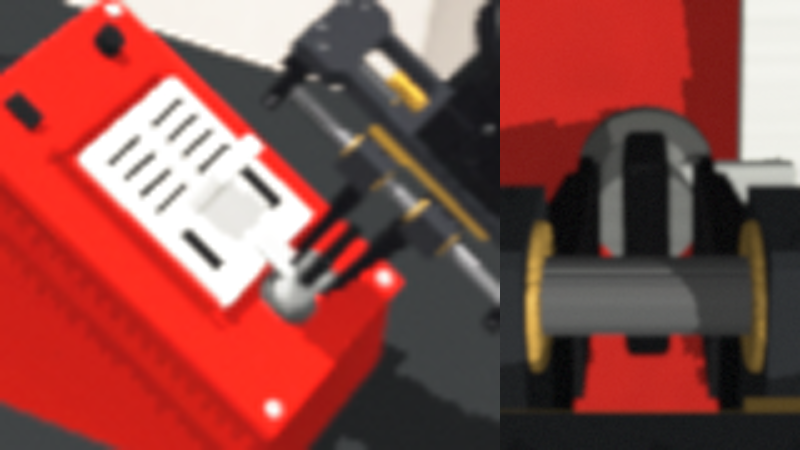

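The picture shows the fingers straddling the bar with gaps on both sides, their tips on the grey hub below it. I'm too low, so I'll open slightly, rise 7 mm and close again.

Emit:
jog_arm([
  {"hand": 0.35,"x": 0,"y": 0,"z": 0,"ax": 0,"ay": 0,"az": 0},
  {"hand": 0.35,"x": 0,"y": 2,"z": -7,"ax": 0,"ay": 0,"az": 0},
  {"hand": 0.35,"x": 0,"y": 0,"z": 0,"ax": 0,"ay": 0,"az": 0},
  {"hand": 1,"x": 0,"y": 0,"z": 0,"ax": 0,"ay": 0,"az": 0},
  {"hand": 1,"x": 0,"y": 0,"z": 0,"ax": 0,"ay": 0,"az": 0},
])

```text
time: 4.2
tcp_pos: [0.5048, -0.1702, 0.11]
ee_rot: [[0.127, 0.839, 0.528], [0.992, -0.108, -0.068], [-0.0, 0.533, -0.846]]
ft_force: [0.7, 0.5, -0.5]
gripper_width: 0.0201
grip_force: 0.0
```

Emit:
jog_arm([
  {"hand": 1,"x": 0,"y": 0,"z": 0,"ax": 0,"ay": 0,"az": 0},
  {"hand": 1,"x": 0,"y": 0,"z": 0,"ax": 0,"ay": 0,"az": 0},
])

```text
time: 4.4
tcp_pos: [0.504, -0.1699, 0.1092]
ee_rot: [[0.126, 0.841, 0.526], [0.992, -0.107, -0.067], [-0.0, 0.531, -0.848]]
ft_force: [-5.7, -0.6, 2.9]
gripper_width: 0.009
grip_force: 25.0
```

```bash
python3 st.py
```

```text
4.4 [ 0.   0.1 36.2] [-0.   0.1 -0.1] F [-3.1 -1.3  5.4] M [-0.21  0.94 -0.07] 0.009043554740308829 25.00649929046631 [-31. -22. 135.  20.  38. -37.]
```

Width is 9.0 mm, so the bar is gripped. Now feeling the thread counter-clockwise first (tool az negative).

Emit:
jog_arm([
  {"hand": 1,"x": 0,"y": -0.7,"z": -0.7,"ax": 0,"ay": 0,"az": 0},
  {"hand": 1,"x": 0,"y": 0,"z": 0,"ax": 0,"ay": 0,"az": -2.5},
  {"hand": 1,"x": 0,"y": 0,"z": 0,"ax": 0,"ay": 0,"az": -2.5},
  {"hand": 1,"x": 0,"y": 0,"z": 0,"ax": 0,"ay": 0,"az": -2.5},
], newtons=35)

```text
time: 4.8
tcp_pos: [0.5036, -0.1699, 0.1091]
ee_rot: [[0.016, 0.849, 0.528], [0.997, 0.023, -0.068], [-0.07, 0.528, -0.847]]
ft_force: [5.7, -1.5, -7.3]
gripper_width: 0.0087
grip_force: 35.0
```

```bash
python3 st.py
```

```text
4.8 [-0.4  0.1 36.3] [-0.2  0.  -7.6] F [ 1.1 -0.8 -9.3] M [-0.24 -0.02 -0.22] 0.00868908954607393 35.02365231513977 [-31. -22. 136.  21.  38. -45.]
```

Emit:
jog_arm([
  {"hand": 1,"x": 0,"y": 0,"z": 0,"ax": 0,"ay": 0,"az": -2},
  {"hand": 1,"x": 0,"y": 0,"z": 0,"ax": 0,"ay": 0,"az": -2},
  {"hand": 1,"x": 0,"y": 0,"z": 0,"ax": 0,"ay": 0,"az": 0},
])

```text
time: 5.1
tcp_pos: [0.5036, -0.17, 0.1091]
ee_rot: [[-0.04, 0.848, 0.528], [0.994, 0.089, -0.068], [-0.104, 0.522, -0.846]]
ft_force: [4.0, -3.6, -6.2]
gripper_width: 0.0093
grip_force: 36.1
```

```bash
python3 st.py
```

```text
5.1 [-0.4 -0.  36.3] [ -0.2   0.  -11.4] F [ 0.5 -3.1 -7.6] M [-0.27  0.03 -0.75] 0.009291034077546166 36.099169850349426 [-31. -22. 136.  21.  38. -49.]
```

That is a hard stop: Mz reached -0.75 N m and the width spread. The other way gives, so I'm turning clockwise.

Emit:
jog_arm([
  {"hand": 1,"x": 0,"y": 0,"z": 0,"ax": 0,"ay": 0,"az": 5},
  {"hand": 1,"x": 0,"y": 0,"z": 0,"ax": 0,"ay": 0,"az": 6},
  {"hand": 1,"x": 0,"y": 0,"z": 0,"ax": 0,"ay": 0,"az": 6},
  {"hand": 1,"x": 0,"y": 0,"z": 0,"ax": 0,"ay": 0,"az": 6},
  {"hand": 1,"x": 0,"y": 0,"z": 0,"ax": 0,"ay": 0,"az": 0},
])

```text
time: 5.6
tcp_pos: [0.5041, -0.17, 0.1094]
ee_rot: [[0.294, 0.796, 0.529], [0.95, -0.306, -0.068], [0.108, 0.522, -0.846]]
ft_force: [10.0, -1.8, -9.1]
gripper_width: 0.0088
grip_force: 35.0
```

```bash
python3 st.py
```

```text
5.6 [ 0.2 -0.  36.3] [-0.2  0.  11.6] F [  3.8  -0.5 -13.1] M [-0.15 -0.47 -0.1 ] 0.008794585418385724 34.999369382858276 [-31. -22. 136.  21.  38. -26.]
```

It turns with low drag. Continuing the quarter turn.

Emit:
jog_arm([
  {"hand": 1,"x": 0,"y": 0,"z": 0.6,"ax": 0,"ay": 0,"az": 7},
  {"hand": 1,"x": 0,"y": 0,"z": 0,"ax": 0,"ay": 0,"az": 7},
  {"hand": 1,"x": 0,"y": 0,"z": 0,"ax": 0,"ay": 0,"az": 7},
  {"hand": 1,"x": 0,"y": 0,"z": 0,"ax": 0,"ay": 0,"az": 7},
  {"hand": 1,"x": 0,"y": 0,"z": 0,"ax": 0,"ay": 0,"az": 7},
])

```text
time: 6.1
tcp_pos: [0.5049, -0.1707, 0.1099]
ee_rot: [[0.699, 0.481, 0.53], [0.601, -0.796, -0.07], [0.389, 0.367, -0.845]]
ft_force: [8.4, -3.5, -6.5]
gripper_width: 0.0086
grip_force: 35.0
```

Emit:
jog_arm([
  {"hand": 1,"x": 0,"y": 0,"z": 0,"ax": 0,"ay": 0,"az": 7},
  {"hand": 1,"x": 0,"y": 0,"z": 0,"ax": 0,"ay": 0,"az": 7},
  {"hand": 1,"x": 0,"y": 0,"z": 0,"ax": 0,"ay": 0,"az": 7},
  {"hand": 1,"x": 0,"y": 0,"z": 0,"ax": 0,"ay": 0,"az": 7},
  {"hand": 1,"x": 0,"y": 0,"z": 0,"ax": 0,"ay": 0,"az": 7},
])

```text
time: 6.6
tcp_pos: [0.5052, -0.1717, 0.1102]
ee_rot: [[0.847, -0.008, 0.531], [0.036, -0.997, -0.072], [0.53, 0.08, -0.844]]
ft_force: [10.7, -8.5, -9.7]
gripper_width: 0.0089
grip_force: 35.0
```

```bash
python3 st.py
```

```text
6.6 [ 1.7 -1.5 36.3] [-0.5  0.1 81.7] F [  4.8  -7.1 -14.4] M [-1.03 -0.39  0.13] 0.00888856848876931 34.96782839298248 [-31. -22. 135.  21.  38.  45.]
```

Emit:
jog_arm([
  {"hand": 1,"x": 0.5,"y": 0.8,"z": 0.7,"ax": 0,"ay": 0,"az": 3},
  {"hand": 1,"x": 0,"y": 0,"z": 0,"ax": 0,"ay": 0,"az": 3},
  {"hand": 1,"x": 0,"y": 0,"z": 0,"ax": 0,"ay": 0,"az": 0},
])

```text
time: 6.9
tcp_pos: [0.5053, -0.172, 0.1102]
ee_rot: [[0.844, -0.091, 0.529], [-0.064, -0.995, -0.07], [0.533, 0.026, -0.846]]
ft_force: [-2.8, -4.9, 2.4]
gripper_width: 0.0088
grip_force: 35.0
```

```bash
python3 st.py
```

```text
6.9 [ 1.9 -1.8 36.2] [-0.3  0.1 87.4] F [-0.5 -5.2  3.1] M [-0.76  0.64 -0.09] 0.008787380069221105 35.01403748989105 [-31. -21. 135.  21.  38.  50.]
```

Emit:
jog_arm([
  {"hand": 1,"x": 0,"y": 0.5,"z": -0.2,"ax": 0,"ay": 0,"az": 2.5},
  {"hand": 1,"x": 0,"y": 0,"z": 0,"ax": 0,"ay": 0,"az": 0},
  {"hand": 0.15,"x": 0,"y": 0,"z": 0,"ax": 0,"ay": 0,"az": 0},
  {"hand": 0.15,"x": 0,"y": 0,"z": 0,"ax": 0,"ay": 0,"az": 0},
  {"hand": 0.15,"x": 0,"y": 0,"z": 0,"ax": 0,"ay": 0,"az": 0},
])

```text
time: 7.4
tcp_pos: [0.5045, -0.1708, 0.1091]
ee_rot: [[0.84, -0.126, 0.528], [-0.107, -0.992, -0.067], [0.532, -0.0, -0.847]]
ft_force: [-0.3, 0.7, -0.2]
gripper_width: 0.0277
grip_force: 0.0
```

Emit:
jog_arm([
  {"hand": 0.15,"x": 0,"y": 0,"z": -20,"ax": 0,"ay": 0,"az": 0},
  {"hand": 0.15,"x": 0,"y": 0,"z": -35,"ax": 0,"ay": 0,"az": 0},
  {"hand": 0.15,"x": 0,"y": 0,"z": -15,"ax": 0,"ay": 0,"az": 0},
  {"hand": 0.15,"x": 0,"y": 0,"z": 0,"ax": 0,"ay": 0,"az": -8},
  {"hand": 0.15,"x": 0,"y": 0,"z": 0,"ax": 0,"ay": 0,"az": -8},
])

```text
time: 7.9
tcp_pos: [0.4679, -0.1665, 0.1697]
ee_rot: [[0.841, 0.114, 0.53], [0.176, -0.982, -0.068], [0.512, 0.151, -0.846]]
ft_force: [0.2, 0.4, -0.3]
gripper_width: 0.0403
grip_force: 0.0
```

```bash
python3 - <<'E'
from h import *
from plant import status
o=status.get_obs();print(o["time"],o["gripper_width"],(DK.T@(o["tcp_pos"]-N)*1e3).round(1))
plan(o,dk(72,-1.5,95),TR,10,0.15)
E
```

```text
7.9 0.04032661122771807 [  1.3  -1.2 106.7]
[{"hand": 0.15, "x": 6.8, "y": 2.0, "z": 1.2, "ax": 0.0, "ay": -0.0, "az": -7.4}, {"hand": 0.15, "x": 6.4, "y": 2.9, "z": 1.2, "ax": 0.0, "ay": -0.0, "az": -7.4}, {"hand": 0.15, "x": 6.0, "y": 3.7, "z": 1.2, "ax": 0.0, "ay": -0.0, "az": -7.4}, {"hand": 0.15, "x": 5.5, "y": 4.4, "z": 1.2, "ax": 0.0, "ay": -0.0, "az": -7.4}, {"hand": 0.15, "x": 4.9, "y": 5.1, "z": 1.2, "ax": 0.0, "ay": -0.0, "az": -7.4}]
[{"hand": 0.15, "x": 4.2, "y": 5.7, "z": 1.2, "ax": 0.0, "ay": -0.0, "az": -7.4}, {"hand": 0.15, "x": 3.4, "y": 6.2, "z": 1.2, "ax": 0.0, "ay": -0.0, "az": -7.4}, {"hand": 0.15, "x": 2.6, "y": 6.6, "z": 1.2, "ax": 0.0, "ay": -0.0, "az": -7.4}, {"hand": 0.15, "x": 1.8, "y": 6.8, "z": 1.2, "ax": 0.0, "ay": -0.0, "az": -7.4}, {"hand": 0.15, "x": 0.9, "y": 7.0, "z": 1.2, "ax": 0.0, "ay": -0.0, "az": -7.4}]
```

Emit:
jog_arm([
  {"hand": 0.15,"x": 6.8,"y": 2,"z": 1.2,"ax": 0,"ay": 0,"az": -7.4},
  {"hand": 0.15,"x": 6.4,"y": 3,"z": 1.2,"ax": 0,"ay": 0,"az": -7.4},
  {"hand": 0.15,"x": 6,"y": 3.7,"z": 1.2,"ax": 0,"ay": 0,"az": -7.4},
  {"hand": 0.15,"x": 5.5,"y": 4.4,"z": 1.2,"ax": 0,"ay": 0,"az": -7.4},
  {"hand": 0.15,"x": 5,"y": 5,"z": 1.2,"ax": 0,"ay": 0,"az": -7.4},
])

```text
time: 8.4
tcp_pos: [0.5007, -0.1708, 0.1823]
ee_rot: [[0.603, 0.598, 0.528], [0.731, -0.679, -0.067], [0.318, 0.426, -0.847]]
ft_force: [1.1, 0.1, 0.6]
gripper_width: 0.0402
grip_force: 0.0
```

Emit:
jog_arm([
  {"hand": 0.15,"x": 4.2,"y": 5.7,"z": 1.2,"ax": 0,"ay": 0,"az": -7.4},
  {"hand": 0.15,"x": 3.4,"y": 6.2,"z": 1.2,"ax": 0,"ay": 0,"az": -7.4},
  {"hand": 0.15,"x": 2.6,"y": 6.6,"z": 1.2,"ax": 0,"ay": 0,"az": -7.4},
  {"hand": 0.15,"x": 1.8,"y": 6.8,"z": 1.2,"ax": 0,"ay": 0,"az": -7.4},
  {"hand": 0.15,"x": 1,"y": 7,"z": 1.2,"ax": 0,"ay": 0,"az": -7.4},
])

```text
time: 8.9
tcp_pos: [0.5335, -0.1751, 0.196]
ee_rot: [[0.122, 0.841, 0.528], [0.993, -0.102, -0.067], [-0.002, 0.532, -0.847]]
ft_force: [-0.5, -0.2, 0.0]
gripper_width: 0.0405
grip_force: 0.0
```

Emit:
jog_arm([
  {"hand": 0.15,"x": 0,"y": 0,"z": 0,"ax": 0,"ay": 0,"az": 0},
])

```text
time: 9.0
tcp_pos: [0.5339, -0.1753, 0.1965]
ee_rot: [[0.126, 0.839, 0.528], [0.992, -0.107, -0.067], [0.0, 0.533, -0.846]]
ft_force: [0.4, -0.6, -0.8]
gripper_width: 0.0405
grip_force: 0.0
```

```bash
python3 st.py; python3 - <<'E'
from h import *
from plant import status,optics
import pickle
o=status.get_obs();w=optics.read_camera("wrist");s=optics.read_camera("side")
pickle.dump((w,s),open("w4.pkl","wb"))
P=[dk(72,0,46),dk(72,21,46),dk(72,-21,46),dk(22,50,14),dk(132,50,14),dk(0,0,54)]
print(proj(w,P).round(0).tolist())
cv2.imwrite("pics/m2.png",np.hstack([cv2.resize(s["img"][90:180,250:350],(300,270)),w["img"][:300,150:]]) if 0 else np.vstack([w["img"][:300],cv2.resize(s["img"][90:190,250:370],(512,300))[:,:512]]))
plan(o,dk(72,-1.5,23),TR,2,0.15)
E
```

```text
9.0 [72.  -1.4 94.2] [-0.2  0.1 -0.1] F [-0.  -0.6 -0.9] M [-0.01  0.17  0.02] 0.04045925672432496 0.0 [-30. -23. 128.  16.  46. -31.]
[[257.0, 205.0], [258.0, 174.0], [257.0, 234.0], [189.0, 126.0], [339.0, 127.0], [147.0, 208.0]]
[{"hand": 0.15, "x": -0.1, "y": -0.1, "z": 35.6, "ax": 0.1, "ay": -0.0, "az": 0.1}, {"hand": 0.15, "x": -0.1, "y": -0.1, "z": 35.6, "ax": 0.1, "ay": -0.0, "az": 0.1}]
```

View pics/m2.png

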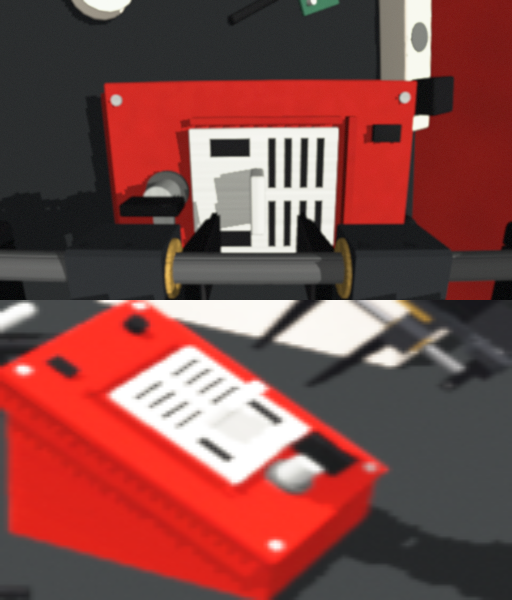

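The tongue is turned across (bar along the slope) and clear of the cover. The fin is at (257,172), between the fingers as predicted. Going down to grip it.

Emit:
jog_arm([
  {"hand": 0.15,"x": 0,"y": 0,"z": 30,"ax": 0,"ay": 0,"az": 0},
  {"hand": 0.15,"x": 0,"y": 0,"z": 30,"ax": 0,"ay": 0,"az": 0},
  {"hand": 0.15,"x": 0,"y": 0,"z": 9,"ax": 0,"ay": 0,"az": 0},
  {"hand": 0.15,"x": 0,"y": 0,"z": 0,"ax": 0,"ay": 0,"az": 0},
])

```text
time: 9.5
tcp_pos: [0.5689, -0.1796, 0.1357]
ee_rot: [[0.128, 0.841, 0.525], [0.992, -0.109, -0.066], [0.002, 0.529, -0.848]]
ft_force: [-0.6, 0.7, 0.4]
gripper_width: 0.0406
grip_force: 0.0
```

```bash
python3 st.py
```

```text
9.5 [69.7 -1.1 23.9] [0.  0.1 0. ] F [-0.4  0.6  0.7] M [-0.02  0.24 -0.04] 0.04061791352892719 0.0 [-28. -13. 127.  18.  38. -32.]
```

Emit:
jog_arm([
  {"hand": 1,"x": 0,"y": 0,"z": 0,"ax": 0,"ay": 0,"az": 0},
  {"hand": 1,"x": 0,"y": 0,"z": 0,"ax": 0,"ay": 0,"az": 0},
  {"hand": 1,"x": 0,"y": 0,"z": 0,"ax": 0,"ay": 0,"az": 0},
  {"hand": 1,"x": 0,"y": 0,"z": 0,"ax": 0,"ay": 0,"az": 0},
  {"hand": 1,"x": 0,"y": 0,"z": 0,"ax": 0,"ay": 0,"az": 0},
], newtons=25)

```text
time: 10.0
tcp_pos: [0.5698, -0.1804, 0.1387]
ee_rot: [[0.127, 0.839, 0.529], [0.992, -0.107, -0.068], [-0.001, 0.533, -0.846]]
ft_force: [-3.7, 0.8, 4.7]
gripper_width: 0.0099
grip_force: 25.0
```

```bash
python3 st.py
```

```text
10.0 [72.1 -1.8 25.9] [-0.2  0.  -0.1] F [-0.8  0.3  6. ] M [ 0.02  0.68 -0.01] 0.00992529415582083 25.006443858146667 [-28. -14. 126.  18.  38. -32.]
```

Gripped (9.9 mm). Swinging about the lip line in 4-degree steps with a slight outward shift so the lip does not bind.

Emit:
jog_arm([
  {"hand": 1,"x": 0,"y": 0,"z": -0.2,"ax": 0,"ay": 0,"az": 0},
  {"hand": 1,"x": 0,"y": 1.7,"z": -3.9,"ax": 4,"ay": 0,"az": 0},
  {"hand": 1,"x": 0,"y": 1.7,"z": -3.9,"ax": 4,"ay": 0,"az": 0},
  {"hand": 1,"x": 0,"y": 0,"z": 0,"ax": 0,"ay": 0,"az": 0},
], newtons=45)

```text
time: 10.4
tcp_pos: [0.5705, -0.1806, 0.1482]
ee_rot: [[0.127, 0.904, 0.408], [0.992, -0.115, -0.053], [-0.001, 0.412, -0.911]]
ft_force: [1.5, 0.5, -2.1]
gripper_width: 0.0097
grip_force: 45.0
```

```bash
python3 st.py
```

```text
10.4 [77.7 -1.9 33.6] [ 7.7  0.  -0.1] F [ 0.1  0.6 -2.5] M [0.01 0.35 0.04] 0.00974180339858225 44.993780851364136 [-27. -10. 121.  11.  47. -25.]
```

Emit:
jog_arm([
  {"hand": 1,"x": 0,"y": 1.3,"z": -3.9,"ax": 4,"ay": 0,"az": 0},
  {"hand": 1,"x": 0,"y": 1.3,"z": -3.9,"ax": 4,"ay": 0,"az": 0},
  {"hand": 1,"x": 0,"y": 0,"z": 0,"ax": 0,"ay": 0,"az": 0},
])

```text
time: 10.7
tcp_pos: [0.5696, -0.1801, 0.1553]
ee_rot: [[0.126, 0.952, 0.279], [0.992, -0.121, -0.036], [-0.0, 0.281, -0.96]]
ft_force: [0.0, 0.1, -3.3]
gripper_width: 0.0097
grip_force: 45.0
```

```bash
cat > lip.py <<'E'
exec(open('st.py').read())
th=np.radians(Ro.from_matrix(TR.T@o["ee_rot"]).as_rotvec()[0]*57.2958);p=DK.T@(o["tcp_pos"]-N)*1e3
print("lip dk",(p[0]+52*np.cos(th)-18*np.sin(th)).round(1),(p[2]-52*np.sin(th)-18*np.cos(th)).round(1),"hung 124,8")
E
python3 lip.py
```

```text
10.7 [80.7 -1.6 40.1] [15.7  0.1 -0.1] F [-1.7  0.1 -2.8] M [-0.04  0.21 -0.03] 0.009721416787008448 44.9938040971756 [-25.  -7. 115.   6.  56. -21.]
lip dk 125.9 8.8 hung 124,8
```

Emit:
jog_arm([
  {"hand": 1,"x": 0,"y": 1.5,"z": -3.9,"ax": 4,"ay": 0,"az": 0},
  {"hand": 1,"x": 0,"y": 1.5,"z": -3.9,"ax": 4,"ay": 0,"az": 0},
  {"hand": 1,"x": 0,"y": 0.7,"z": -1.9,"ax": 2,"ay": 0,"az": 0},
  {"hand": 1,"x": 0,"y": 0,"z": 0,"ax": 0,"ay": 0,"az": 0},
  {"hand": 1,"x": 0,"y": 0,"z": 0,"ax": 0,"ay": 0,"az": 0},
])

```text
time: 11.2
tcp_pos: [0.5704, -0.1803, 0.1649]
ee_rot: [[0.127, 0.986, 0.111], [0.992, -0.126, -0.014], [-0.0, 0.112, -0.994]]
ft_force: [4.6, -1.0, -0.9]
gripper_width: 0.0096
grip_force: 45.0
```

```bash
python3 lip.py
```

```text
11.2 [86.4 -1.7 47.8] [25.6  0.  -0.1] F [ 3.5 -0.4 -3.2] M [-0.1  -1.16  0.13] 0.009555857712935557 44.9973464012146 [-24.  -1. 108.   2.  67. -17.]
lip dk 125.6 9.1 hung 124,8
```

Swung 25.6 degrees with the lip at the ledge. Lifting the lip off along the deck normal, then level out higher up.

Emit:
jog_arm([
  {"hand": 1,"x": 0,"y": -1.5,"z": -5,"ax": 0,"ay": 0,"az": 0},
  {"hand": 1,"x": 0,"y": -4,"z": -9,"ax": 0,"ay": 0,"az": 0},
  {"hand": 1,"x": 0,"y": -9,"z": -18,"ax": 0,"ay": 0,"az": 0},
  {"hand": 1,"x": 0,"y": -9,"z": -18,"ax": 0,"ay": 0,"az": 0},
  {"hand": 1,"x": 0,"y": 0,"z": 0,"ax": 0,"ay": 0,"az": 0},
])

```text
time: 11.7
tcp_pos: [0.5402, -0.1765, 0.2137]
ee_rot: [[0.128, 0.986, 0.109], [0.992, -0.127, -0.014], [-0.0, 0.11, -0.994]]
ft_force: [0.4, -0.0, -2.3]
gripper_width: 0.0098
grip_force: 45.0
```

```bash
python3 lip.py; python3 - <<'E'
from h import *
import pickle
from scipy.optimize import least_squares
c=pickle.load(open("side0.pkl","rb"));s=pickle.load(open("scene0.pkl","rb"))
for n,k,(x0,x1,y0,y1),cc in(("side",c,(175,300,195,295),0),("scene",s,(236,322,198,258),0)):
    hsv=cv2.cvtColor(k["img"],cv2.COLOR_BGR2HSV)
    m=np.zeros(hsv.shape[:2],np.uint8);sub=k["img"][y0:y1,x0:x1].min(2);m[y0:y1,x0:x1]=cv2.threshold(sub,0,255,cv2.THRESH_OTSU)[1]
    m=cv2.morphologyEx(m,cv2.MORPH_OPEN,np.ones((3,3)))
    q=quad(cv2.morphologyEx(m,cv2.MORPH_CLOSE,np.ones((7,7))));P=plane(k,q,.02)
    print(n,q.tolist(),P.round(3).tolist(),P.mean(0).round(4),np.linalg.norm(P-np.roll(P,1,0),axis=1).round(3))
E
```

```text
11.7 [ 86.6  -1.7 105.4] [25.7 -0.  -0.1] F [-0.9  0.  -2.1] M [-0.1  -0.01  0.03] 0.009800661826589592 44.993616342544556 [-24.  -7. 109.   2.  72. -18.]
lip dk 125.6 66.6 hung 124,8
side [[243.0, 207.0], [291.0, 242.0], [228.0, 284.0], [186.0, 239.0]] [[0.628, 0.068, 0.02], [0.474, 0.123, 0.02], [0.549, 0.287, 0.02], [0.697, 0.222, 0.02]] [0.5871 0.1753 0.02  ] [0.168 0.164 0.18  0.163]
scene [[255.0, 207.0], [309.0, 214.0], [305.0, 250.0], [244.0, 242.0]] [[0.499, 0.113, 0.02], [0.561, 0.268, 0.02], [0.709, 0.209, 0.02], [0.65, 0.053, 0.02]] [0.6046 0.1608 0.02  ] [0.163 0.167 0.16  0.168]
```

```bash
cat >> h.py <<'E'
def layR(yaw,tilt=3.9):
    X=[np.cos(np.radians(tilt)),0,np.sin(np.radians(tilt))];Z=[-X[2],0,X[0]]
    return toolR(Ro.from_euler('z',yaw,degrees=True).as_matrix()@np.c_[X,[0,1,0],Z])
E
python3 - <<'E'
from h import *
from plant import status
plan(status.get_obs(),[.581,.175,.17],layR(-20.4),15,1)
E
```

```text
[{"hand": 1, "x": 23.6, "y": -0.6, "z": 2.9, "ax": 0.2, "ay": -0.1, "az": 0.9}, {"hand": 1, "x": 23.6, "y": -1.0, "z": 2.8, "ax": 0.2, "ay": -0.1, "az": 0.9}, {"hand": 1, "x": 23.6, "y": -1.3, "z": 2.8, "ax": 0.2, "ay": -0.1, "az": 0.9}, {"hand": 1, "x": 23.5, "y": -1.7, "z": 2.8, "ax": 0.2, "ay": -0.1, "az": 0.9}, {"hand": 1, "x": 23.5, "y": -2.0, "z": 2.7, "ax": 0.2, "ay": -0.1, "az": 0.9}]
[{"hand": 1, "x": 23.5, "y": -2.4, "z": 2.7, "ax": 0.2, "ay": -0.1, "az": 0.9}, {"hand": 1, "x": 23.5, "y": -2.7, "z": 2.7, "ax": 0.2, "ay": -0.1, "az": 0.9}, {"hand": 1, "x": 23.4, "y": -3.1, "z": 2.7, "ax": 0.2, "ay": -0.1, "az": 0.9}, {"hand": 1, "x": 23.4, "y": -3.4, "z": 2.7, "ax": 0.2, "ay": -0.1, "az": 0.9}, {"hand": 1, "x": 23.3, "y": -3.7, "z": 2.6, "ax": 0.2, "ay": -0.1, "az": 0.9}]
[{"hand": 1, "x": 23.3, "y": -4.1, "z": 2.6, "ax": 0.2, "ay": -0.1, "az": 0.9}, {"hand": 1, "x": 23.2, "y": -4.4, "z": 2.6, "ax": 0.2, "ay": -0.1, "az": 0.9}, {"hand": 1, "x": 23.1, "y": -4.8, "z": 2.6, "ax": 0.2, "ay": -0.1, "az": 0.9}, {"hand": 1, "x": 23.1, "y": -5.1, "z": 2.6, "ax": 0.2, "ay": -0.1, "az": 0.9}, {"hand": 1, "x": 23.0, "y": -5.5, "z": 2.5, "ax": 0.2, "ay": -0.1, "az": 0.9}]
```

Emit:
jog_arm([
  {"hand": 1,"x": 15,"y": -0.6,"z": 0,"ax": 0.2,"ay": -0.1,"az": 0.9},
  {"hand": 1,"x": 24,"y": -1,"z": 2,"ax": 0.2,"ay": -0.1,"az": 0.9},
  {"hand": 1,"x": 24,"y": -1.3,"z": 3,"ax": 0.2,"ay": -0.1,"az": 0.9},
  {"hand": 1,"x": 24,"y": -1.7,"z": 3,"ax": 0.2,"ay": -0.1,"az": 0.9},
  {"hand": 1,"x": 24,"y": -2,"z": 3,"ax": 0.2,"ay": -0.1,"az": 0.9},
])

```text
time: 12.2
tcp_pos: [0.5523, -0.0649, 0.1983]
ee_rot: [[0.206, 0.975, 0.085], [0.979, -0.205, -0.019], [-0.001, 0.087, -0.996]]
ft_force: [0.1, 0.8, -2.3]
gripper_width: 0.0096
grip_force: 45.0
```

Emit:
jog_arm([
  {"hand": 1,"x": 24,"y": -2.4,"z": 3,"ax": 0.2,"ay": -0.1,"az": 0.9},
  {"hand": 1,"x": 24,"y": -2.7,"z": 3,"ax": 0.2,"ay": -0.1,"az": 0.9},
  {"hand": 1,"x": 24,"y": -3,"z": 3,"ax": 0.2,"ay": -0.1,"az": 0.9},
  {"hand": 1,"x": 24,"y": -3.4,"z": 3,"ax": 0.2,"ay": -0.1,"az": 0.9},
  {"hand": 1,"x": 24,"y": -3.7,"z": 3,"ax": 0.2,"ay": -0.1,"az": 0.9},
])

```text
time: 12.7
tcp_pos: [0.567, 0.0548, 0.1819]
ee_rot: [[0.282, 0.957, 0.066], [0.959, -0.282, -0.023], [-0.004, 0.07, -0.998]]
ft_force: [-0.4, -0.3, -3.1]
gripper_width: 0.0101
grip_force: 45.0
```

Emit:
jog_arm([
  {"hand": 1,"x": 24,"y": -4,"z": 3,"ax": 0.2,"ay": -0.1,"az": 0.9},
  {"hand": 1,"x": 24,"y": -4.4,"z": 3,"ax": 0.2,"ay": -0.1,"az": 0.9},
  {"hand": 1,"x": 24,"y": -4.8,"z": 3,"ax": 0.2,"ay": -0.1,"az": 0.9},
  {"hand": 1,"x": 19,"y": -5,"z": 3,"ax": 0.2,"ay": -0.1,"az": 0.9},
  {"hand": 1,"x": 15,"y": -5.5,"z": 2,"ax": 0.2,"ay": -0.1,"az": 0.9},
])

```text
time: 13.2
tcp_pos: [0.5781, 0.1626, 0.1656]
ee_rot: [[0.356, 0.933, 0.046], [0.934, -0.356, -0.027], [-0.008, 0.053, -0.999]]
ft_force: [-0.2, 0.9, -3.5]
gripper_width: 0.0096
grip_force: 45.0
```

Emit:
jog_arm([
  {"hand": 1,"x": 0,"y": 0,"z": 0,"ax": 0,"ay": 0,"az": 0},
  {"hand": 1,"x": 0,"y": 0,"z": 0,"ax": 0,"ay": 0,"az": 0},
])

```text
time: 13.4
tcp_pos: [0.5785, 0.1614, 0.1665]
ee_rot: [[0.356, 0.933, 0.048], [0.935, -0.355, -0.027], [-0.009, 0.054, -0.999]]
ft_force: [-0.2, -0.1, -3.9]
gripper_width: 0.0097
grip_force: 45.0
```

```bash
python3 - <<'E'
from h import *
from plant import status,optics
import pickle
o=status.get_obs();w=optics.read_camera("wrist");s=optics.read_camera("scene");d=optics.read_camera("side")
pickle.dump((w,s,d,o),open("w5.pkl","wb"))
R=Ro.from_euler('z',-20.4,degrees=True).as_matrix()
C=np.array([(a,b,0) for a,b in((1,1),(1,-1),(-1,-1),(-1,1))])*.0925
P=np.array([.586,.173,.02])+C@R.T
im=w["img"].copy()
print(o["time"],o["tcp_pos"],o["gripper_width"],proj(w,P).round(0).tolist())
for k in(w,):
    q=proj(k,P).round().astype(int)
for k in (s,d): print(proj(k,P).round(0).tolist())
cv2.imwrite("pics/m3.png",np.hstack([w["img"],cv2.resize(s["img"][185:275,230:326],(280,262)).repeat(1,0) if 0 else cv2.copyMakeBorder(np.vstack([cv2.resize(s["img"][180:270,225:330],(288,192)),cv2.resize(d["img"][190:295,170:305],(288,192))]),0,0,0,0,0)]))
plan(o,[.581,.175,.09],layR(-20.4),3,1)
E
```

```text
13.4 [0.57849959 0.16140699 0.16648385] 0.009740692211043818 [[353.0, 59.0], [343.0, 248.0], [161.0, 254.0], [146.0, 59.0]]
[[311.0, 248.0], [244.0, 240.0], [255.0, 201.0], [313.0, 207.0]]
[[182.0, 240.0], [241.0, 202.0], [295.0, 242.0], [234.0, 289.0]]
[{"hand": 1, "x": 4.7, "y": -2.2, "z": 25.4, "ax": -0.3, "ay": 0.2, "az": -0.1}, {"hand": 1, "x": 4.7, "y": -2.3, "z": 25.4, "ax": -0.3, "ay": 0.2, "az": -0.1}, {"hand": 1, "x": 4.6, "y": -2.4, "z": 25.4, "ax": -0.3, "ay": 0.2, "az": -0.1}]
```

View pics/m3.png

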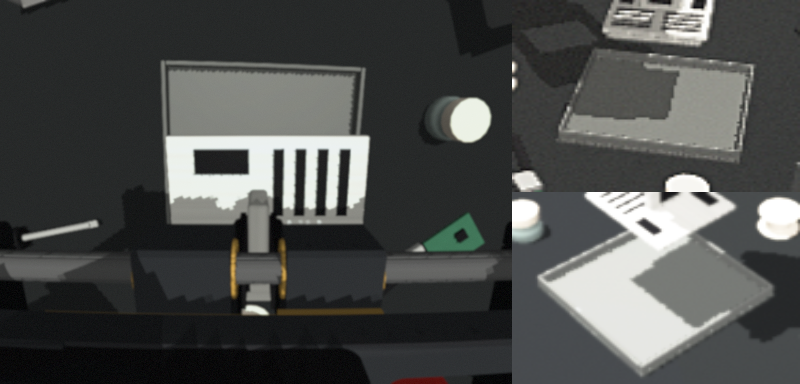

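The wrist view shows the tray's far rim from (163,62) to (365,67), against a prediction of (146,59) to (353,59). The tray is therefore about 12 mm further along the cover's x. I'll check this with the held cover's corners (165,135) and (369,136).

```bash
python3 - <<'E'
from h import *
import pickle
w,s,d,o=pickle.load(open("w5.pkl","rb"))
P=plane(w,[(163,62),(365,67)],.02);print(P.round(4),np.linalg.norm(P[0]-P[1]))
e=(P[1]-P[0])/np.linalg.norm(P[1]-P[0]);n=np.array([e[1],-e[0],0]);print("yaw",np.degrees(np.arctan2(e[1],e[0])),"c",P.mean(0)+n*.0925)
for z in(4,8,12):print(z,proj(w,[o["tcp_pos"]+o["ee_rot"]@np.array([.05,y,z/1e3]) for y in(-.05,.06)]).round(0).tolist())
# scene & side outer rim quads as viewed
for k,q in((s,[(256,203.4),(313.6,210.5),(308,250),(242.5,241)]),(d,[(182,237),(292,243.6),(230,288)])):
    P=plane(k,q,.02);print(P.round(3).tolist(),P.mean(0).round(4),((P[0]+P[1])/2).round(4))
E
```

```text
[[0.5447 0.2844 0.02  ]
 [0.7133 0.2171 0.02  ]] 0.1816079984160842
yaw -21.75330278540933 c [0.59470978 0.16484706 0.02      ]
4 [[160.0, 138.0], [373.0, 138.0]]
8 [[162.0, 138.0], [371.0, 138.0]]
12 [[164.0, 137.0], [368.0, 137.0]]
[[0.481, 0.12, 0.02], [0.546, 0.288, 0.02], [0.711, 0.217, 0.02], [0.645, 0.049, 0.02]] [0.5958 0.1684 0.02  ] [0.5136 0.2036 0.02  ]
[[0.709, 0.221, 0.02], [0.47, 0.127, 0.02], [0.54, 0.294, 0.02]] [0.5732 0.2139 0.02  ] [0.5898 0.1738 0.02  ]
```

```bash
python3 - <<'E'
from h import *
from plant import status
plan(status.get_obs(),[.5893,.1688,.040],layR(-21.5),5,1)
E
```

```text
[{"hand": 1, "x": 2.4, "y": -0.1, "z": 25.6, "ax": -0.1, "ay": 0.1, "az": 0.1}, {"hand": 1, "x": 2.4, "y": -0.2, "z": 25.6, "ax": -0.1, "ay": 0.1, "az": 0.1}, {"hand": 1, "x": 2.3, "y": -0.3, "z": 25.6, "ax": -0.1, "ay": 0.1, "az": 0.1}, {"hand": 1, "x": 2.3, "y": -0.3, "z": 25.6, "ax": -0.1, "ay": 0.1, "az": 0.1}, {"hand": 1, "x": 2.3, "y": -0.4, "z": 25.6, "ax": -0.1, "ay": 0.1, "az": 0.1}]
```

Emit:
jog_arm([
  {"hand": 1,"x": 2.4,"y": 0,"z": 26,"ax": -0.1,"ay": 0.1,"az": 0.1},
  {"hand": 1,"x": 2.4,"y": -0.2,"z": 26,"ax": -0.1,"ay": 0.1,"az": 0.1},
  {"hand": 1,"x": 2.4,"y": -0.3,"z": 26,"ax": -0.1,"ay": 0.1,"az": 0.1},
  {"hand": 1,"x": 2.3,"y": -0.3,"z": 26,"ax": -0.1,"ay": 0.1,"az": 0.1},
  {"hand": 1,"x": 2.3,"y": -0.4,"z": 24,"ax": -0.1,"ay": 0.1,"az": 0.1},
])

```text
time: 14.05
tcp_pos: [0.5897, 0.1691, 0.0393]
ee_rot: [[0.365, 0.929, 0.061], [0.931, -0.365, -0.022], [0.002, 0.065, -0.998]]
ft_force: [0.0, 0.6, -3.4]
gripper_width: 0.0099
grip_force: 45.0
```

Emit:
jog_arm([
  {"hand": 1,"x": 0,"y": 0,"z": 4,"ax": 0,"ay": 0,"az": 0},
  {"hand": 1,"x": 0,"y": 0,"z": 4,"ax": 0,"ay": 0,"az": 0},
  {"hand": 1,"x": 0,"y": 0,"z": 0,"ax": 0,"ay": 0,"az": 0},
  {"hand": 1,"x": 0,"y": 0,"z": 0,"ax": 0,"ay": 0,"az": 0},
])

```text
time: 14.45
tcp_pos: [0.5914, 0.1698, 0.0341]
ee_rot: [[0.364, 0.929, 0.064], [0.931, -0.364, -0.021], [0.004, 0.067, -0.998]]
ft_force: [0.0, -0.1, -3.4]
gripper_width: 0.0098
grip_force: 45.0
```

Emit:
jog_arm([
  {"hand": 1,"x": 0,"y": 0,"z": 3,"ax": 0,"ay": 0,"az": 0},
  {"hand": 1,"x": 0,"y": 0,"z": 3,"ax": 0,"ay": 0,"az": 0},
  {"hand": 1,"x": 0,"y": 0,"z": 0,"ax": 0,"ay": 0,"az": 0},
])

```text
time: 14.75
tcp_pos: [0.5903, 0.1696, 0.026]
ee_rot: [[0.364, 0.929, 0.061], [0.931, -0.363, -0.022], [0.002, 0.065, -0.998]]
ft_force: [-0.5, 0.2, -3.3]
gripper_width: 0.0096
grip_force: 45.0
```

Emit:
jog_arm([
  {"hand": 1,"x": 0,"y": 0,"z": 2,"ax": 0,"ay": 0,"az": 0},
  {"hand": 1,"x": 0,"y": 0,"z": 0,"ax": 0,"ay": 0,"az": 0},
])

```text
time: 14.95
tcp_pos: [0.5909, 0.1698, 0.0251]
ee_rot: [[0.364, 0.929, 0.062], [0.931, -0.363, -0.021], [0.003, 0.065, -0.998]]
ft_force: [-2.9, 0.3, 1.5]
gripper_width: 0.0098
grip_force: 45.0
```

Contact: the weight is taken at z = 0.025. Settling slightly, then opening gently.

Emit:
jog_arm([
  {"hand": 1,"x": 0,"y": 0,"z": 0.5,"ax": 0,"ay": 0,"az": 0},
  {"hand": 1,"x": 0,"y": 0,"z": 0,"ax": 0,"ay": 0,"az": 0},
  {"hand": 1,"x": 0,"y": 0,"z": 0,"ax": 0,"ay": 0,"az": 0},
], newtons=6)

```text
time: 15.25
tcp_pos: [0.5911, 0.1699, 0.0248]
ee_rot: [[0.364, 0.929, 0.062], [0.931, -0.363, -0.021], [0.003, 0.065, -0.998]]
ft_force: [-3.5, 1.6, 5.5]
gripper_width: 0.0097
grip_force: 6.0
```

Emit:
jog_arm([
  {"hand": 0.4,"x": 0,"y": 0,"z": 0,"ax": 0,"ay": 0,"az": 0},
  {"hand": 0.3,"x": 0,"y": 0,"z": 0,"ax": 0,"ay": 0,"az": 0},
  {"hand": 0.2,"x": 0,"y": 0,"z": 0,"ax": 0,"ay": 0,"az": 0},
  {"hand": 0.2,"x": 0,"y": 0,"z": 0,"ax": 0,"ay": 0,"az": 0},
])

```text
time: 15.65
tcp_pos: [0.5907, 0.1695, 0.0236]
ee_rot: [[0.364, 0.929, 0.061], [0.931, -0.364, -0.022], [0.002, 0.065, -0.998]]
ft_force: [-0.4, -0.4, 1.0]
gripper_width: 0.0353
grip_force: 0.0
```

Emit:
jog_arm([
  {"hand": 0.2,"x": 0,"y": 0,"z": -15,"ax": 0,"ay": 0,"az": 0},
  {"hand": 0.2,"x": 0,"y": 0,"z": -40,"ax": 0,"ay": 0,"az": 0},
  {"hand": 0.2,"x": 0,"y": 0,"z": -50,"ax": 0,"ay": 0,"az": 0},
  {"hand": 0.2,"x": 0,"y": 0,"z": -30,"ax": 0,"ay": 0,"az": 0},
  {"hand": 0.2,"x": 0,"y": 0,"z": 0,"ax": 0,"ay": 0,"az": 0},
])

```text
time: 16.15
tcp_pos: [0.5862, 0.1735, 0.167]
ee_rot: [[0.364, 0.929, 0.074], [0.931, -0.363, -0.019], [0.01, 0.076, -0.997]]
ft_force: [0.5, 0.2, 0.7]
gripper_width: 0.0381
grip_force: 0.0
```

```bash
python3 - <<'E'
from h import *
from plant import status,optics
import pickle
o=status.get_obs();w=optics.read_camera("wrist");s=optics.read_camera("scene");d=optics.read_camera("side")
pickle.dump((w,s,d,o),open("w6.pkl","wb"))
print(o["time"],o["tcp_pos"],o["ft_force"])
hsv=cv2.cvtColor(w["img"],cv2.COLOR_BGR2HSV)
m=((hsv[...,1]<40)&(hsv[...,2]>190)).astype(np.uint8)*255
cs,_=cv2.findContours(cv2.morphologyEx(m,cv2.MORPH_CLOSE,np.ones((15,15))),cv2.RETR_EXTERNAL,cv2.CHAIN_APPROX_SIMPLE)
for k in cs:
    if cv2.contourArea(k)>800:print(cv2.boundingRect(k),cv2.minAreaRect(k))
g=cv2.absdiff(s["img"],pickle.load(open("scene0.pkl","rb"))["img"]).max(2)
cs,_=cv2.findContours(cv2.morphologyEx((g>60).astype(np.uint8),cv2.MORPH_OPEN,np.ones((3,3))),cv2.RETR_EXTERNAL,cv2.CHAIN_APPROX_SIMPLE)
print("changed",[cv2.boundingRect(k) for k in cs])
cv2.imwrite("pics/m4.png",np.hstack([w["img"],np.vstack([cv2.resize(s["img"][180:270,225:330],(288,192)),cv2.resize(d["img"][190:295,170:305],(288,192))])]))
E
```

```text
16.15 [0.58620271 0.17350698 0.16701117] [0.45888816 0.19392282 0.68023013]
(437, 114, 41, 44) ((457.0, 135.5), (43.0, 40.0), 90.0)
(156, 83, 186, 157) ((247.48651123046875, 161.376708984375), (185.27037048339844, 154.90472412109375), 0.8814040422439575)
(0, 0, 107, 29) ((53.0, 14.0), (28.0, 106.0), 90.0)
changed [(294, 231, 3, 4), (249, 227, 47, 15), (292, 222, 6, 8), (267, 218, 5, 6), (280, 217, 16, 12), (275, 211, 4, 4), (267, 210, 7, 5), (253, 208, 13, 18), (145, 201, 9, 4), (144, 191, 17, 8), (0, 136, 3, 5), (281, 114, 16, 4), (220, 103, 23, 12), (176, 78, 11, 30), (224, 74, 6, 7), (0, 68, 42, 61), (192, 50, 35, 22), (237, 45, 85, 67), (211, 44, 16, 4), (292, 31, 5, 5), (260, 27, 24, 8), (214, 23, 13, 19), (188, 22, 22, 27), (234, 0, 47, 33), (93, 0, 37, 9), (10, 0, 76, 47)]
```

```bash
python3 - <<'E'
from h import *
import pickle
w,s,d,o=pickle.load(open("w6.pkl","rb"))
Y=Ro.from_euler('z',-21.5,degrees=True).as_matrix()
tc=np.array([.594,.167,0])
pl=tc+np.array([(-.055,-.05,.010),(-.055,.05,.010),(.055,.05,.017),(.055,-.05,.017)])@Y.T
tr=tc+np.array([(-.0925,-.0925,.02),(-.0925,.0925,.02),(.0925,.0925,.02),(.0925,-.0925,.02)])@Y.T
for n,k in(("wrist",w),("scene",s),("side",d)):
    g=k["img"].min(2);r=proj(k,tr);x0,y0=np.maximum(r.min(0).astype(int),0);x1,y1=r.max(0).astype(int)
    sub=g[y0:y1,x0:x1]
    print(n,"exp plate",proj(k,pl).round(0).tolist(),"tray",r.round(0).tolist(),"pct",np.percentile(sub,[10,30,50,70,90]))
    for t in(205,225,240):
        m=np.zeros_like(g);m[y0:y1,x0:x1]=(sub>t)*255
        m=cv2.morphologyEx(m,cv2.MORPH_CLOSE,np.ones((7,7)))
        cs,_=cv2.findContours(m,cv2.RETR_EXTERNAL,cv2.CHAIN_APPROX_NONE)
        if cs: 
            q=quad(m);print(t,q.tolist())
            if q is not None and len(q)==4:P=plane(k,q,.014);print("   ",P.mean(0).round(3),np.linalg.norm(P-np.roll(P,1,0),axis=1).round(3))
E
```

```text
wrist exp plate [[201.0, 228.0], [197.0, 128.0], [313.0, 128.0], [309.0, 228.0]] tray [[165.0, 272.0], [152.0, 81.0], [355.0, 83.0], [343.0, 266.0]] pct [ 52. 103. 178. 194. 255.]
205 [[316.0, 127.0], [312.0, 221.0], [206.0, 217.0], [201.0, 125.0]]
    [0.6   0.171 0.014] [0.109 0.095 0.108 0.09 ]
225 [[315.0, 127.0], [312.0, 220.0], [208.0, 205.0], [201.0, 126.0]]
    [0.601 0.174 0.014] [0.108 0.094 0.106 0.077]
240 [[315.0, 127.0], [311.0, 220.0], [209.0, 205.0], [201.0, 126.0]]
    [0.601 0.174 0.014] [0.108 0.094 0.104 0.077]
scene exp plate [[265.0, 214.0], [298.0, 218.0], [295.0, 240.0], [259.0, 235.0]] tray [[254.0, 202.0], [313.0, 210.0], [309.0, 251.0], [242.0, 241.0]] pct [ 51.  79. 109. 142. 203.]
205 [[298.0, 219.0], [294.0, 241.0], [261.0, 237.0], [272.0, 219.0]]
    [0.606 0.17  0.014] [0.078 0.1   0.093 0.088]
225 [[298.0, 219.0], [295.0, 240.0], [261.0, 237.0], [279.0, 217.0]]
    [0.604 0.177 0.014] [0.057 0.095 0.096 0.107]
240 [[297.0, 219.0], [294.0, 240.0], [261.0, 236.0], [279.0, 217.0]]
    [0.602 0.176 0.014] [0.054 0.095 0.094 0.103]
side exp plate [[268.0, 243.0], [235.0, 266.0], [205.0, 236.0], [238.0, 216.0]] tray [[292.0, 240.0], [231.0, 285.0], [181.0, 236.0], [241.0, 200.0]] pct [ 72.  73. 118. 219. 252.]
205 [[249.0, 207.0], [266.0, 259.0], [231.0, 284.0], [184.0, 238.0]]
    [0.594 0.186 0.014] [0.184 0.173 0.1   0.174]
225 [[243.0, 209.0], [265.0, 244.0], [231.0, 282.0], [189.0, 240.0]]
    [0.599 0.179 0.014] [0.161 0.129 0.128 0.157]
240 [[237.0, 217.0], [258.0, 247.0], [233.0, 267.0], [204.0, 236.0]]
    [0.599 0.175 0.014] [0.098 0.11  0.079 0.116]
```

The cover lies within a few mm of where I wanted it in the scene, wrist and side views. Nothing else changed, and the gripper is clear.

```bash
python3 -c "
from plant import ticket
print(ticket.sign_off())"
```

```text
the job is handed in; nothing more can be done
None
```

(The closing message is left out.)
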